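Press both ends of a drawer front in the edge jig

TASK

Clear the offcut out of the edge-press jig into the scrap box. Then, with the drawer front flat in the jig's lane and its notched end under the keeper, push the spring press bar well back (more than half its travel) and hold it about a second; draw it out, turn it end for end and press the plain end in the same way. Finally lay the drawer front face up across both strips of the bearer board, lengthwise and centred, let go, and leave the glue bottle, screw jar and paint can standing where they are.

Things in the scene. Friction and masses are not known exactly. Their poses are not given: they have to be found in the camera images.
- jig: Edge-press jig screwed to the bench: plywood base 260 x 140 x 12 mm with a lane on top, 99 mm wide between two wooden fences (16 mm thick, tops 32 mm above the bench, x = -130 to +90 mm). Origin: centre of the underside; x along the lane from its open mouth to the press bar, z up. A wooden back block, 48 mm high, stands at x = 108 to 128 mm.
- keeper (a point): Keeper: steel strip bridging the jig's lane across y at jig x = 44 to 60 mm, just before the press bar; the work slides under it. Underside 38 mm, top 44 mm above the bench. This point: middle of its underside.
- bar (a joint): Travel of the jig's spring press bar, m: 0 = out (rest), 0.015 = against its stop; it is pushed along the jig's +x. Spring 500 N/m with 1.5 N preload (about 9 N at the stop); it comes back by itself.
- bar_face (a point): Centre of the press bar's working face, 24 mm above the bench; at rest it lies at x = 70 mm of the jig, and it moves with the bar. The aluminium bar is 94 mm wide, 22 mm high, 18 mm thick.
- front: The workpiece: plywood drawer front 140 x 90 x 18 mm, 0.18 kg, loose, face up. Origin: centre of underside; x along its length to the notched end, z up. A wooden batten pull 70 (x) x 18 (y) x 32 mm high stands on the middle of its top (to 50 mm above the underside). At +x both corners have a notch 25 mm long, 20 mm wide, leaving a 50 mm tongue; the -x end is plain, 90 mm wide.
- notched_end (a point): Middle of the notched end (the tongue's end face) of the drawer front, half way up its thickness.
- plain_end (a point): Middle of the plain end face of the drawer front, half way up its thickness.
- offcut: Loose softwood offcut lying in the jig's lane on the base board, 100 x 40 x 45 mm, 0.1 kg. Origin: centre of its underside; x along its length, z up. Its last 25 mm at +x is a half lap only 22 mm high.
- scrap: Scrap box, an open wooden box 150 (x) x 130 (y) x 60 mm high, walls and floor 6 mm, fixed. Origin: centre of the underside.
- bearers: Bearer board, fixed: plywood board 170 (x) x 120 (y) x 12 mm with two wooden bearer strips across it (along y) at x = -45 and +45 mm, each 22 mm wide, their tops 26 mm above the bench. Origin: centre of the underside.
- bearers_top (a point): Point midway between the two bearer strips, level with their tops.
- glue: Bystander: a white glue bottle, 48 mm across, 120 mm tall; loose, to be left alone. Origin: centre of its underside.
- jar: Bystander: a glass screw jar, 56 mm across, 75 mm tall; loose, to be left alone. Origin: centre of its underside.
- can: Bystander: a paint can, 100 mm across, 110 mm tall; loose, to be left alone. Origin: centre of its underside.

How it is judged:
By the outcome, as a careful person would: the job done as asked, in the order asked, and still so for the second after the job is handed in, with the robot touching nothing.
It also fails if it takes over 69 s, if anything falls off the work surface, if the arm or the gripper's body presses on something with over 40 N, if the wrist force passes 120 N, or if a joint passes its speed limit or range.

ROBOT

A 7-joint arm with a two-finger parallel gripper is mounted at the origin on the work surface. World frame = base frame: x ahead of the robot, y to its left, z up, the work surface at z = 0. Lengths are in m, angles in rad, forces in N, time in s.
With the tool pointing down it reaches from about 0.4 to 0.85 m from the base axis. Payload 10.4 kg.
Tool frame: the origin (TCP) lies midway between the tips of the shut fingers; the grasp point (between the pads) lies 19 mm behind it; y points along the fingers, x is the direction in which the jaws open and shut, and the axes are right-handed (so a half turn about y gives the same grasp; the last joint's range is limited). The gripper opens to 87 mm and grips with 3 to 60 N. Pads are 19 mm wide; open, the fingers measure 117 mm over their backs; the gripper's body (75 mm by 190 mm) begins 51 mm behind the grasp point.
Start: joints at [-1.295, 0.332, -0.065, 1.46, 0.022, 1.35, -0.088], TCP at [0.184, 0.597, 0.223] pointing down, gripper open.
Joint ranges: [-2.6, 2.6], [-0.5, 2.12], [-1.47, 1.34], [0.16, 2.42], [-1.27, 4.41], [0.06, 2.06], [-2.6, 2.6]. Speed limits (rad/s): [2.22, 2.22, 2.79, 2.79, 3.14, 3.14, 3.14].

INTERFACE

Orientations are given as a unit quaternion [x, y, z, w].
In Python, from bench import * gives the robot as it stands.
- The arm moves only by the tool jog_arm, never from a script. Its argument "commands" is a list of rows, each an object with "translation": the shift along the world's x, y, z in mm, a list of three; "twist": the turn about the world's z in rad. A call has 1 to 20 rows; each row shifts and turns the commanded pose from where the row before left it; what a row does not reach is not made up. A row lasts 1/10 s, in which the tool goes at most 50 mm and 8.59 degrees, less where a joint would pass 70% of its speed; a pose out of reach is approached as far as the arm can. A call is refused whole if a number of a shift passes 50 or a number of a turn 0.15, either way. A call with a gripper value outside its range is refused whole. "grip" is the closure, from 0 (fully open) to 1 (shut), set as the call begins (left out, the last holds). The fingers move at their own pace and stop on an object; "grip_force" is the grip in N (left out, the last holds). Time passes only in rows, so rows that do not move let the fingers close. It gives the time, the measured TCP pose, the force and the opening at its end, in the units of the state.
- read_state(): the state, without advancing time (a new reading comes with each control period).
- camera(name): name is "side" or "top" or "wrist"; returns a dict with "img" (480x640x3 uint8, red, green, blue), "fx", "fy", "cx", "cy" (pixels), "cam_to_world" (4x4, takes a point from camera to world coordinates). Camera axes: x right, y down, z forward; pixel columns grow to the right and rows downward; lengths in m; the calibration is good to about 2 mm. A picture is of the moment at which its call begins. There is no depth.
- close_job(): hands the job in, once; it reports no verdict.
The state is a dict: "time": time; "joint_positions": joint angles; "joint_vel": joint speeds; "joint_torque": joint torques, N m; "ee_pos": TCP position; "eef_rot": TCP orientation; "ft_force": force on the tool from outside, world axes, zero at the start; "torque": the same for the moment, N m; "width": finger opening in m.
Only numpy, scipy, OpenCV 4.12 (cv2) and the standard library are available. Lean on these libraries where they do the work, as an engineer would, in place of code of your own. Each camera call takes 0.05 s, during which the arm holds its last target.

## Working session

There is one attempt and no reset: what is moved stays moved. The work goes in short steps, Python scripts to look and compute and a tool call to move; the robot and the scene stay as the last step left them, time stands still between calls to the robot, and variables do not carry over. Pictures are saved under pics/ and viewed, and the job is handed in when it is done.

Besides the shell and the picture viewer there is one more tool, called after "Emit:" by a JSON object that holds its "name" and its "arguments", one argument or row to a line. jog_arm: Moves the arm, as the interface text tells. Its arguments: {"type":"object","properties":{"commands":{"type":"array"},"grip":{"type":"number"},"grip_force":{"type":"number"}},"required":["commands"]}

```bash
ls; mkdir -p pics; python3 - <<'E'
from bench import *
import cv2,numpy as np,json
s=read_state()
for k,v in s.items(): print(k,np.round(v,4))
for n in ("side","top","wrist"):
    c=camera(n); cv2.imwrite(f"pics/{n}0.png",c["img"][:,:,::-1]); print(n,c["fx"],c["fy"],c["cx"],c["cy"]); print(np.round(c["cam_to_world"],4).tolist())
E
```

```text
pics
time 0.0
joint_positions [-1.2946  0.3329 -0.0647  1.4609  0.0216  1.3499 -0.0885]
joint_vel [ 0.0001  0.0008 -0.0027  0.0004  0.0015  0.0013 -0.0011]
joint_torque [ 5.00000e-04 -6.23271e+01  2.50000e-02 -3.89883e+01 -6.14000e-02
  4.00000e-02  1.00000e-04]
ee_pos [0.1839 0.5969 0.2218]
eef_rot [ 0.5692  0.4196 -0.4204 -0.5685]
ft_force [-0.4254 -0.0094 -0.0026]
torque [-0.006   0.0309  0.0353]
width 0.087
side 543.7178281997903 543.7178281997903 319.8098998179776 244.30385793526574
[[0.8443, -0.3056, 0.4401, -0.0867], [-0.5353, -0.516, 0.6687, -0.9198], [0.0227, -0.8002, -0.5993, 0.8538], [0.0, 0.0, 0.0, 1.0]]
top 446.19675134405344 446.19675134405344 316.2330486241256 244.67717161422686
[[0.0008, -0.9953, 0.0973, 0.4092], [-0.9999, 0.0003, 0.0112, -0.032], [-0.0111, -0.0973, -0.9952, 1.0471], [0.0, 0.0, 0.0, 1.0]]
wrist 430.15063993081503 430.15063993081503 314.85432417193186 233.23172679354153
[[0.2933, 0.9279, 0.23, 0.1208], [0.956, -0.2842, -0.0724, 0.616], [-0.0018, 0.2412, -0.9705, 0.3834], [0.0, 0.0, 0.0, 1.0]]
```

View pics/top0.png

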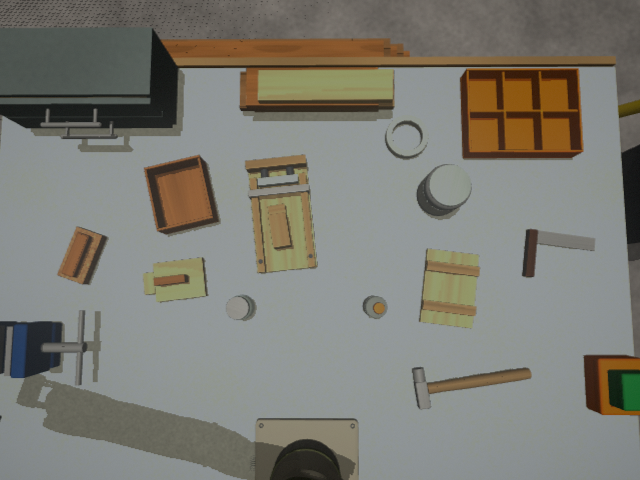

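View pics/side0.png

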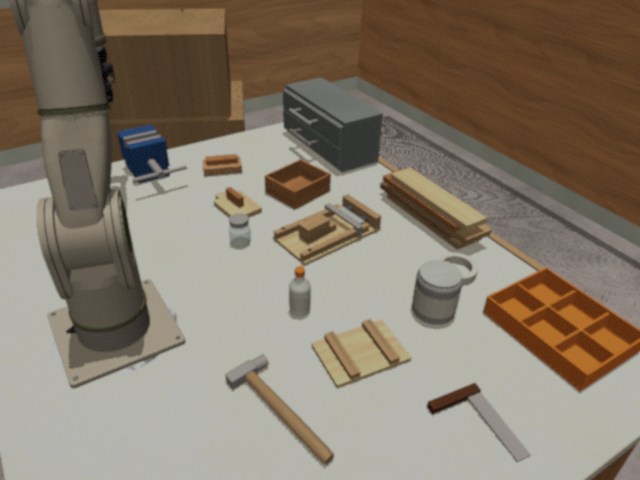

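View pics/wrist0.png

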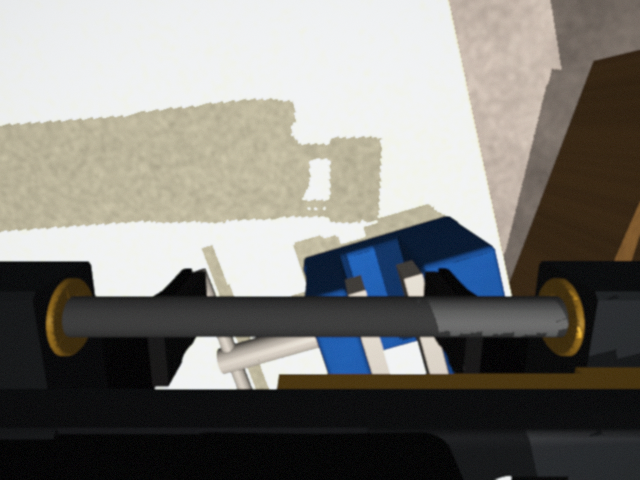

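```bash
python3 - <<'E'
import cv2
a=cv2.imread("pics/top0.png")
cv2.imwrite("pics/z1.png",cv2.resize(a[140:320,140:330],None,fx=4,fy=4,interpolation=cv2.INTER_CUBIC)[:600*4//4*1+120,:])
cv2.imwrite("pics/z2.png",cv2.resize(a[150:340,350:500],None,fx=3,fy=3,interpolation=cv2.INTER_CUBIC))
b=cv2.imread("pics/side0.png")
cv2.imwrite("pics/z3.png",cv2.resize(b[150:270,200:390],None,fx=4,fy=4,interpolation=cv2.INTER_CUBIC))
E
python3 -c "
import cv2
for n in '123':print(cv2.imread('pics/z%s.png'%n).shape)"
```

```text
(720, 760, 3)
(570, 450, 3)
(480, 760, 3)
```

View pics/z3.png

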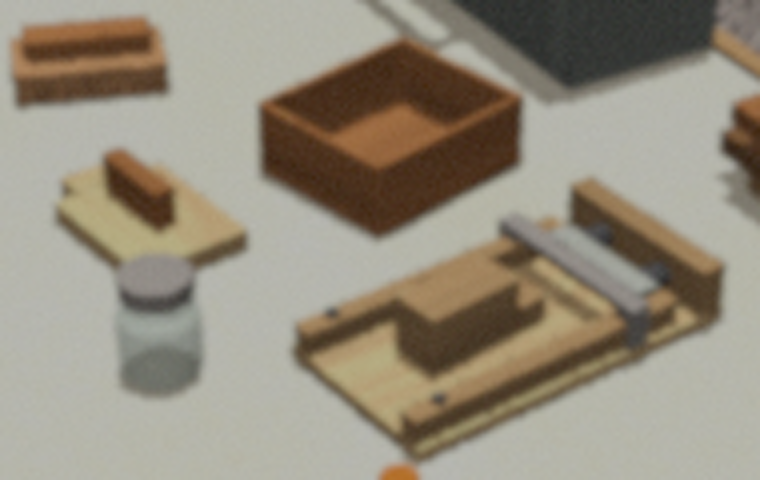

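```bash
python3 - <<'E'
import cv2
a=cv2.imread("pics/top0.png")
cv2.imwrite("pics/z4.png",cv2.resize(a[145:325,130:330],None,fx=3.3,fy=3.3,interpolation=cv2.INTER_CUBIC))
E
```

```text
(no output)
```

View pics/z4.png

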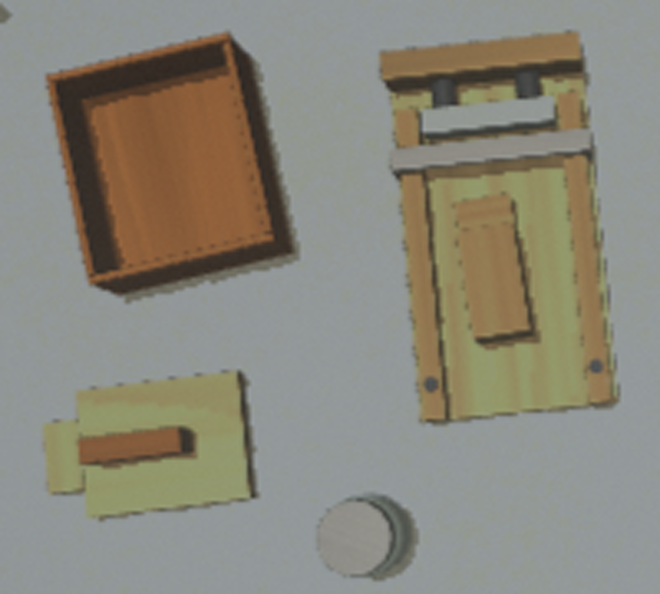

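```bash
cat > h.py <<'E'
from bench import *
import cv2,numpy as np,json,os,pickle
def save(n,tag):
    c=camera(n); cv2.imwrite(f"pics/{tag}.png",c["img"][:,:,::-1]); pickle.dump(c,open(f"pics/{tag}.pkl","wb")); return c
def load(tag): return pickle.load(open(f"pics/{tag}.pkl","rb"))
def cast(c,uv,z):
    uv=np.atleast_2d(np.array(uv,float)); T=np.array(c["cam_to_world"])
    d=np.c_[(uv[:,0]-c["cx"])/c["fx"],(uv[:,1]-c["cy"])/c["fy"],np.ones(len(uv))]@T[:3,:3].T
    o=T[:3,3]; return o+d*((z-o[2])/d[:,2])[:,None]
def proj(c,P):
    T=np.array(c["cam_to_world"]); P=np.atleast_2d(P); q=(P-T[:3,3])@T[:3,:3]
    return np.c_[q[:,0]/q[:,2]*c["fx"]+c["cx"],q[:,1]/q[:,2]*c["fy"]+c["cy"]]
def tri(c1,uv1,c2,uv2):
    A=[];b=[]
    for c,uv in((c1,uv1),(c2,uv2)):
        o=np.array(c["cam_to_world"])[:3,3]; d=cast(c,uv,0)[0]-o; d/=np.linalg.norm(d)
        M=np.eye(3)-np.outer(d,d); A.append(M); b.append(M@o)
    A=np.vstack(A);b=np.hstack(b); x=np.linalg.lstsq(A,b,rcond=None)[0]; return x,np.linalg.norm(A@x-b)
def tool():
    from scipy.spatial.transform import Rotation as R
    s=read_state(); M=R.from_quat(s["eef_rot"]).as_matrix(); return s,M
E
python3 - <<'E'
from h import *
s,M=tool(); print(np.round(M,3))
c=save("top","t1")
z4=lambda u,v:(130+u/3.3,145+v/3.3)
def p(name,pts,z):
    print(name,np.round(cast(c,[z4(*q) for q in pts],z)[:,:2]*1000,1).tolist())
p("fence bl, br, keeper l r",[(420,420),(617,403)],.032)
p("keeper top bl br tl tr",[(398,175),(592,152),(392,152),(590,130)],.044)
p("block tl tr",[(381,55),(580,35)],.048)
p("offcut top bl br, lap edge",[(478,338),(533,328),(460,228),(512,220)],.057)
p("offcut lap end",[(457,202),(511,195)],.034)
p("front corners top bl br tr tl, tongue",[(90,516),(252,497),(238,373),(78,392),(45,425),(50,493)],.018)
p("pull top l ends",[(80,437),(180,428),(182,456),(80,465)],.050)
p("scrap top corners",[(48,77),(229,35),(273,240),(90,283)],.060)
p("jar",[(354,538)],.075)
z2=lambda u,v:(350+u/3,150+v/3)
E
```

```text
[[ 0.294 -0.    -0.956]
 [ 0.956 -0.001  0.294]
 [-0.001 -1.    -0.   ]]
fence bl, br, keeper l r [[445.4, 113.5], [457.1, -22.3]]
keeper top bl br tl tr [[614.5, 129.4], [630.4, -5.0], [630.7, 133.8], [646.0, -3.6]]
block tl tr [[698.4, 141.9], [712.3, 3.4]]
offcut top bl br, lap edge [[499.9, 71.4], [506.6, 34.3], [575.1, 84.5], [580.6, 49.1]]
offcut lap end [[597.3, 89.5], [602.2, 51.8]]
front corners top bl br tr tl, tongue [[379.0, 344.8], [392.3, 232.0], [478.8, 244.0], [465.4, 356.3], [442.3, 378.7], [394.9, 373.4]]
pull top l ends [[433.1, 341.8], [439.3, 273.9], [420.3, 272.0], [414.2, 341.1]]
scrap top corners [[680.0, 369.1], [709.3, 245.0], [566.5, 211.2], [537.1, 335.0]]
jar [[366.6, 149.7]]
```

View pics/z2.png

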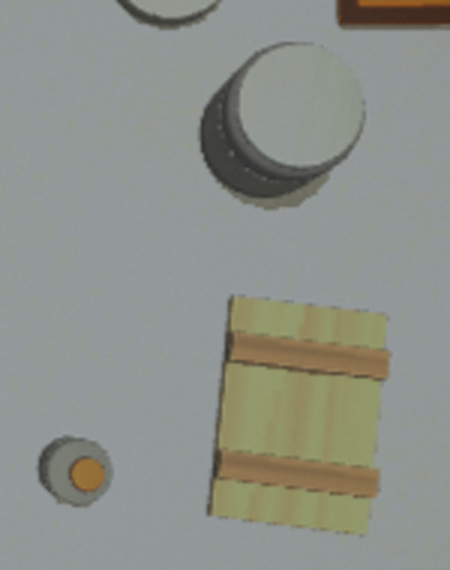

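Emit:
{"name": "jog_arm", "arguments": {
  "commands": [
    {"translation": [20,-34,2],"twist": 0.03},
    {"translation": [20,-34,2],"twist": 0.03},
    {"translation": [20,-34,2],"twist": 0.03},
    {"translation": [20,-34,2],"twist": 0.03},
    {"translation": [20,-34,2],"twist": 0.03},
    {"translation": [20,-34,2],"twist": 0.03},
    {"translation": [20,-34,2],"twist": 0.03},
    {"translation": [20,-34,2],"twist": 0.03},
    {"translation": [20,-34,2],"twist": 0.03},
    {"translation": [20,-34,2],"twist": 0.03},
    {"translation": [20,-34,2],"twist": 0.03},
    {"translation": [20,-34,2],"twist": 0.03},
    {"translation": [20,-34,2],"twist": 0.03},
    {"translation": [20,-34,2],"twist": 0.03},
    {"translation": [20,-34,2],"twist": 0.03},
    {"translation": [20,-34,2],"twist": 0.03},
    {"translation": [0,0,0],"twist": 0},
    {"translation": [0,0,0],"twist": 0}
  ],
  "grip": 0.2
}}

```text
time: 2.0
ee_pos: [0.504, 0.0527, 0.2544]
eef_rot: [-0.453, -0.543, 0.543, 0.453]
ft_force: [0.3, 0.6, -0.7]
width: 0.0696
```

```bash
python3 - <<'E'
from h import *
s,M=tool(); print(s["time"],np.round(s["ee_pos"],4),np.round(M[:,0],3),np.round(s["joint_positions"],3),s["width"])
c=save("wrist","w1")
E
```

```text
2.0 [0.504  0.0527 0.2544] [-0.178  0.984  0.   ] [-0.646  0.04   0.469  1.742 -0.019  1.364  1.577] 0.06959906257563724
```

View pics/w1.png

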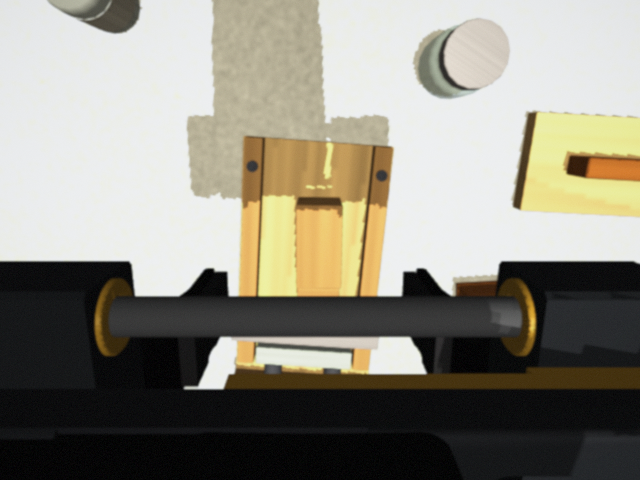

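```bash
python3 - <<'E'
import cv2
a=cv2.imread("pics/w1.png")
cv2.imwrite("pics/w1z.png",cv2.resize(a[125:300,225:405],None,fx=3.4,fy=3.4,interpolation=cv2.INTER_CUBIC))
E
```

```text
(no output)
```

View pics/w1z.png

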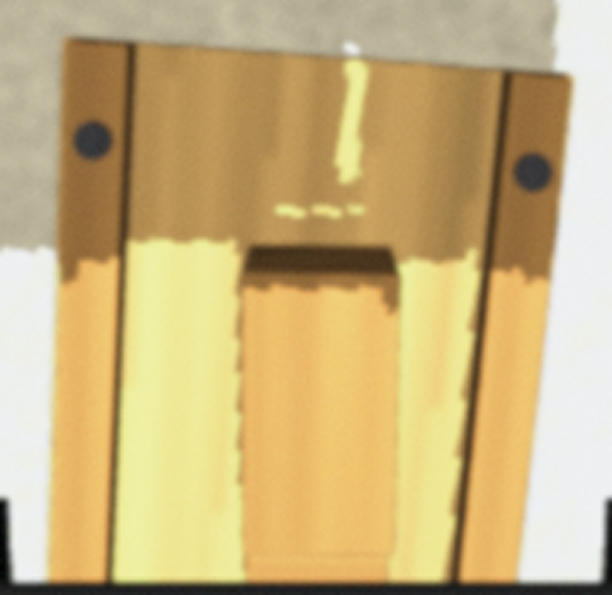

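```bash
python3 - <<'E'
from h import *
c=load("w1"); t=load("t1")
z=lambda u,v:(225+u/3.4,125+v/3.4); z4=lambda u,v:(130+u/3.3,145+v/3.3)
def p(n,pts,h): print(n,np.round(cast(c,[z(*q) for q in pts],h)[:,:2]*1000,1).tolist())
p("offcut top near r,l; lap r,l",[(243,273),(398,273),(243,557),(388,555)],.057)
p("fence mouth r l",[(66,38),(571,75)],.032)
p("screw r l",[(92,140),(532,172)],.032)
p("fence outer far r l",[(50,580),(518,580)],.032)
p("fence inner r(near, far), l",[(132,45),(110,580),(507,72),(455,580)],.032)
for n,a,b in [("off l",(398,273),(478,338)),("off r",(243,273),(533,328)),("screw l",(532,172),(431,384)),("screw r",(92,140),(595,366)),("mouth l",(571,75),(420,420))]:
    print(n,tri(c,z(*a),t,z4(*b)))
print("front near edge", cast(c,[(536,113),(520,208)],.018))
E
```

```text
offcut top near r,l; lap r,l [[505.5, 36.7], [498.6, 74.7], [579.6, 49.5], [572.3, 86.6]]
fence mouth r l [[458.1, -18.5], [443.9, 110.8]]
screw r l [[482.5, -8.2], [470.1, 106.3]]
fence outer far r l [[605.9, -2.1], [582.3, 127.1]]
fence inner r(near, far), l [[456.8, -1.6], [602.9, 14.5], [446.2, 94.5], [585.5, 109.7]]
off l (array([0.50224787, 0.0754205 , 0.03332084]), np.float64(0.0021290614434178456))
off r (array([0.50911749, 0.03611174, 0.03540427]), np.float64(0.0007229806773986346))
screw l (array([0.47017518, 0.10632074, 0.03189631]), np.float64(0.00011383880427361276))
screw r (array([ 0.48201357, -0.0073006 ,  0.03853848]), np.float64(0.00031522483593970154))
mouth l (array([ 0.44548386,  0.11776294, -0.00214958]), np.float64(0.0018354482571315174))
front near edge [[0.39217655 0.23219475 0.018     ]
 [0.47754638 0.24328143 0.018     ]]
```

Emit:
{"name": "jog_arm", "arguments": {
  "commands": [
    {"translation": [8,2,-35],"twist": 0},
    {"translation": [8,2,-35],"twist": 0},
    {"translation": [8,2,-35],"twist": 0},
    {"translation": [8,2,-35],"twist": 0},
    {"translation": [8,2,-33],"twist": -0.015},
    {"translation": [0,0,-14],"twist": 0},
    {"translation": [0,0,-14],"twist": 0},
    {"translation": [0,0,-14],"twist": 0},
    {"translation": [0,0,-12],"twist": 0},
    {"translation": [0,0,0],"twist": 0}
  ],
  "grip": 0.38
}}

```text
time: 3.05
ee_pos: [0.5431, 0.0633, 0.0266]
eef_rot: [-0.456, -0.539, 0.54, 0.457]
ft_force: [0.4, -0.7, -0.5]
width: 0.0536
```

Emit:
{"name": "jog_arm", "arguments": {
  "commands": [
    {"translation": [0,0,0],"twist": 0},
    {"translation": [0,0,0],"twist": 0},
    {"translation": [0,0,0],"twist": 0},
    {"translation": [0,0,0],"twist": 0}
  ],
  "grip": 1,
  "grip_force": 20
}}

```text
time: 3.45
ee_pos: [0.5445, 0.0634, 0.0284]
eef_rot: [0.457, 0.54, -0.539, -0.457]
ft_force: [-1.6, 0.9, 5.4]
width: 0.0394
```

Emit:
{"name": "jog_arm", "arguments": {
  "commands": [
    {"translation": [0,0,15],"twist": 0},
    {"translation": [0,0,30],"twist": 0},
    {"translation": [0,0,35],"twist": 0},
    {"translation": [4,10,20],"twist": 0},
    {"translation": [9,27,0],"twist": 0.01},
    {"translation": [9,27,0],"twist": 0.01},
    {"translation": [9,27,0],"twist": 0.01},
    {"translation": [9,27,0],"twist": 0.01},
    {"translation": [9,27,0],"twist": 0.01},
    {"translation": [9,27,0],"twist": 0.01},
    {"translation": [9,27,0],"twist": 0.01},
    {"translation": [5,26,0],"twist": 0},
    {"translation": [0,0,-20],"twist": 0},
    {"translation": [0,0,-30],"twist": 0},
    {"translation": [0,0,-25],"twist": 0},
    {"translation": [0,0,-15],"twist": 0},
    {"translation": [0,0,-8],"twist": 0},
    {"translation": [0,0,0],"twist": 0}
  ]
}}

```text
time: 5.25
ee_pos: [0.6158, 0.2882, 0.0294]
eef_rot: [-0.438, -0.555, 0.556, 0.438]
ft_force: [-0.2, -0.3, -1.2]
width: 0.0398
```

Emit:
{"name": "jog_arm", "arguments": {
  "commands": [
    {"translation": [0,0,0],"twist": 0},
    {"translation": [0,0,0],"twist": 0},
    {"translation": [0,0,30],"twist": 0},
    {"translation": [0,0,50],"twist": 0},
    {"translation": [0,0,40],"twist": 0},
    {"translation": [-13,-5,8],"twist": -0.125},
    {"translation": [-13,-5,8],"twist": -0.125},
    {"translation": [-13,-5,8],"twist": -0.125},
    {"translation": [-13,-5,8],"twist": -0.125},
    {"translation": [-13,-5,8],"twist": -0.125},
    {"translation": [-13,-5,8],"twist": -0.125},
    {"translation": [-13,-5,8],"twist": -0.125},
    {"translation": [-13,-5,0],"twist": -0.125},
    {"translation": [-13,-5,0],"twist": -0.125},
    {"translation": [-13,-5,0],"twist": -0.125},
    {"translation": [-13,-5,0],"twist": -0.125},
    {"translation": [-13,-5,0],"twist": -0.125},
    {"translation": [-13,-5,0],"twist": -0.125},
    {"translation": [-13,-5,0],"twist": -0.1},
    {"translation": [0,0,0],"twist": 0}
  ],
  "grip": 0.35
}}

```text
time: 7.25
ee_pos: [0.4334, 0.2181, 0.2066]
eef_rot: [-0.706, -0.029, 0.028, 0.707]
ft_force: [-0.6, 0.7, 0.2]
width: 0.0566
```

```bash
python3 - <<'E'
from h import *
s,M=tool(); print(s["time"],np.round(s["ee_pos"],4),np.round(M[:,0],3),np.round(s["joint_positions"],3),s["width"])
c=save("wrist","w2"); save("top","t2")
a=cv2.imread("pics/w2.png");b=cv2.imread("pics/t2.png")
cv2.imwrite("pics/c2.png",np.vstack([cv2.resize(a,None,fx=.9,fy=.9)[:360,:], cv2.resize(b[140:330,130:330],(576,547))[:240,:]]))
E
```

```text
7.25 [0.4334 0.2181 0.2066] [0.997 0.08  0.001] [-1.148  0.01   0.6    1.87  -0.008  1.261 -0.465] 0.056624184959195224
```

View pics/c2.png

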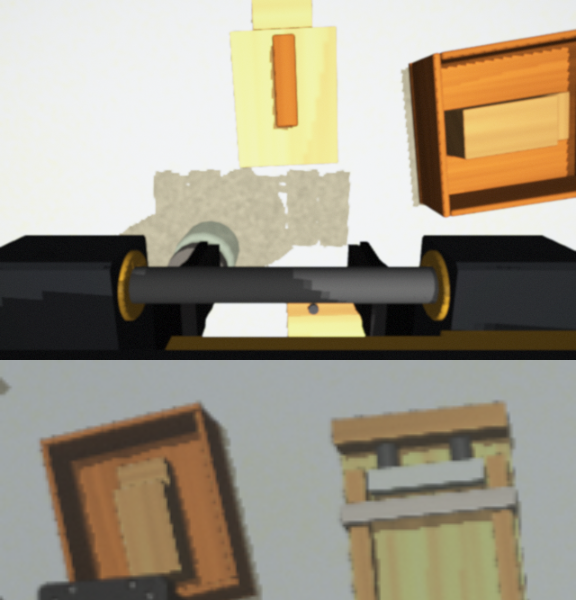

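```bash
python3 - <<'E'
from h import *
c=load("w2"); im=c["img"][:,:,::-1].copy()
hsv=cv2.cvtColor(im,cv2.COLOR_BGR2HSV)
for p in [(317,60),(317,90),(280,120),(360,120),(310,10)]: print(p,hsv[p[1],p[0]])
z=cv2.resize(im[0:190,240:400],None,fx=4,fy=4,interpolation=cv2.INTER_CUBIC)[:600]
cv2.imwrite("pics/w2z.png",z)
E
```

```text
(317, 60) [ 15 193 233]
(317, 90) [ 15 195 232]
(280, 120) [ 31  71 244]
(360, 120) [ 27  95 243]
(310, 10) [ 29  86 240]
```

View pics/w2z.png

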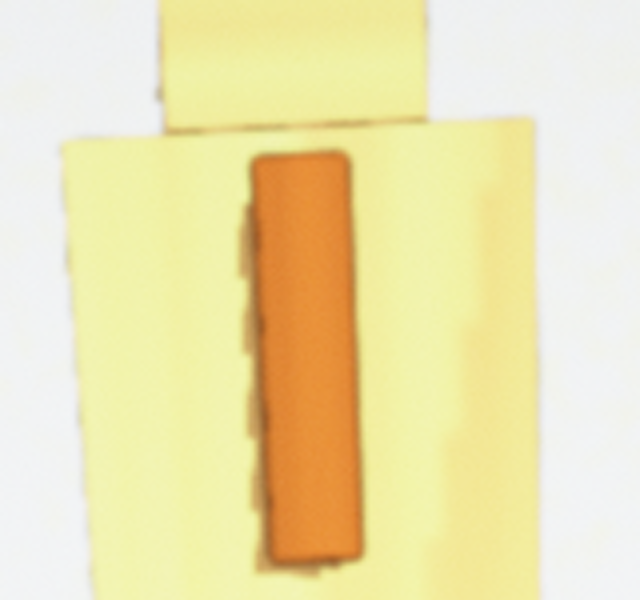

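```bash
python3 - <<'E'
from h import *
c=load("w2"); t=load("t2")
z=lambda u,v:(240+u/4,v/4)
P=cast(c,[z(252,155),z(350,151),z(362,560),z(270,560)],.050); print("pull",np.round(P*1000,1).tolist(),"ctr",P.mean(0))
d=(P[0]+P[1]-P[2]-P[3]); print("len",np.linalg.norm(d)/2,"w",np.linalg.norm(P[0]-P[1]),"yaw",np.degrees(np.arctan2(d[1],d[0])))
Q=cast(c,[z(63,142),z(533,117),(240+540/4,164/.9),(267,185)],.018); print("plate",np.round(Q*1000,1).tolist())
print(np.degrees(np.arctan2(*(Q[0]-Q[1])[[1,0]])))
c1=load("t1"); print(proj(c1,P))
im=t["img"]
E
```

```text
pull [[414.8, 340.6, 50.0], [431.5, 342.6, 50.0], [439.7, 274.5, 50.0], [423.1, 273.2, 50.0]] ctr [0.42727402 0.30773731 0.05      ]
len 0.06827167120707987 w 0.016812617840764918 yaw 96.94665697419015
plate [[377.9, 345.8, 18.0], [465.6, 357.4, 18.0], [480.1, 243.2, 18.0], [392.5, 233.8, 18.0]]
-172.52037325064205
[[154.46589477 285.65397303]
 [153.84466452 278.16354299]
 [184.27561239 274.50392611]
 [184.65854906 281.94108942]]
```

Emit:
{"name": "jog_arm", "arguments": {
  "commands": [
    {"translation": [-1,15,-20],"twist": 0.01},
    {"translation": [-1,15,-30],"twist": 0.01},
    {"translation": [-1,15,-30],"twist": 0.01},
    {"translation": [-1,15,-30],"twist": 0.014},
    {"translation": [-1,15,-25],"twist": 0},
    {"translation": [-1,14.5,-15],"twist": 0},
    {"translation": [0,0,-15],"twist": 0},
    {"translation": [0,0,-12],"twist": 0},
    {"translation": [0,0,-5.5],"twist": 0},
    {"translation": [0,0,0],"twist": 0}
  ]
}}

```text
time: 8.35
ee_pos: [0.4281, 0.3073, 0.0226]
eef_rot: [0.706, 0.044, -0.045, -0.705]
ft_force: [-0.6, -0.7, -0.0]
width: 0.0566
```

Emit:
{"name": "jog_arm", "arguments": {
  "commands": [
    {"translation": [0,0,0],"twist": 0},
    {"translation": [0,0,0],"twist": 0},
    {"translation": [0,0,0],"twist": 0},
    {"translation": [0,0,0],"twist": 0}
  ],
  "grip": 1,
  "grip_force": 45
}}

```text
time: 8.75
ee_pos: [0.4281, 0.308, 0.0235]
eef_rot: [-0.705, -0.045, 0.044, 0.706]
ft_force: [-0.2, -0.4, -0.2]
width: 0.0323
```

Emit:
{"name": "jog_arm", "arguments": {
  "commands": [
    {"translation": [0,0,0],"twist": 0},
    {"translation": [0,0,0],"twist": 0},
    {"translation": [0,0,0],"twist": 0},
    {"translation": [0,0,0],"twist": 0}
  ]
}}

```text
time: 9.15
ee_pos: [0.428, 0.3079, 0.0232]
eef_rot: [-0.706, -0.045, 0.044, 0.706]
ft_force: [0.0, 0.3, 2.3]
width: 0.0178
```

Emit:
{"name": "jog_arm", "arguments": {
  "commands": [
    {"translation": [0,0,15],"twist": 0},
    {"translation": [0,0,40],"twist": 0},
    {"translation": [0,0,45],"twist": 0},
    {"translation": [8.7,-19.4,0],"twist": -0.122},
    {"translation": [8.7,-19.4,0],"twist": -0.122},
    {"translation": [8.7,-19.4,0],"twist": -0.122},
    {"translation": [8.7,-19.4,0],"twist": -0.122},
    {"translation": [8.7,-19.4,0],"twist": -0.122},
    {"translation": [8.7,-19.4,0],"twist": -0.122},
    {"translation": [8.7,-19.4,0],"twist": -0.122},
    {"translation": [8.7,-19.4,0],"twist": -0.122},
    {"translation": [8.7,-19.4,0],"twist": -0.122},
    {"translation": [8.7,-19.4,0],"twist": -0.122},
    {"translation": [8.7,-19.4,0],"twist": -0.122},
    {"translation": [8.7,-19.4,0],"twist": -0.122},
    {"translation": [8.7,-19.4,0],"twist": -0.122},
    {"translation": [0,0,-20],"twist": 0},
    {"translation": [0,0,-20],"twist": 0},
    {"translation": [0,0,0],"twist": 0}
  ]
}}

```text
time: 11.05
ee_pos: [0.5395, 0.0554, 0.0817]
eef_rot: [0.528, -0.472, 0.471, -0.526]
ft_force: [-0.3, 0.1, -1.6]
width: 0.0179
```

```bash
python3 - <<'E'
from h import *
s,M=tool(); print(s["time"],np.round(s["ee_pos"],4),np.degrees(np.arctan2(M[1,0],M[0,0])),np.round(s["joint_positions"],3),s["width"],np.round(s["ft_force"],1))
save("wrist","w3"); save("side","s3"); save("top","t3")
a=cv2.imread("pics/s3.png");b=cv2.imread("pics/w3.png")
cv2.imwrite("pics/c3.png",cv2.resize(a[150:270,220:400],None,fx=4,fy=4,interpolation=cv2.INTER_CUBIC))
E
```

```text
11.05 [0.5395 0.0554 0.0817] -83.66212037053518 [-0.929  0.385  0.89   1.877 -0.343  1.045 -1.359] 0.01788348920539738 [-0.3  0.1 -1.6]
```

View pics/c3.png

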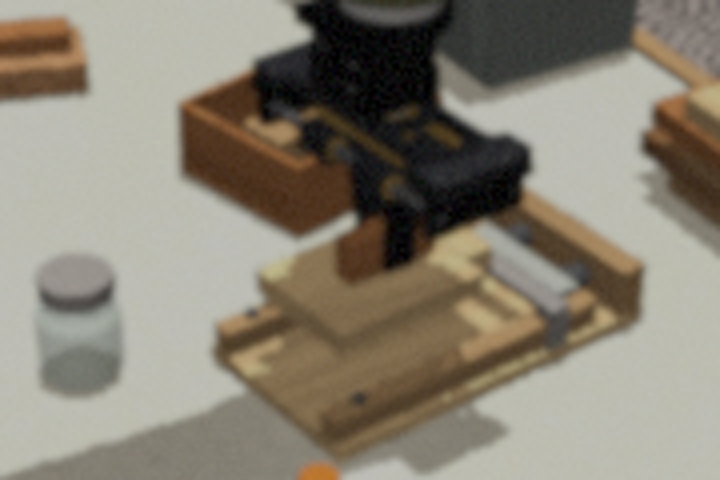

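View pics/w3.png

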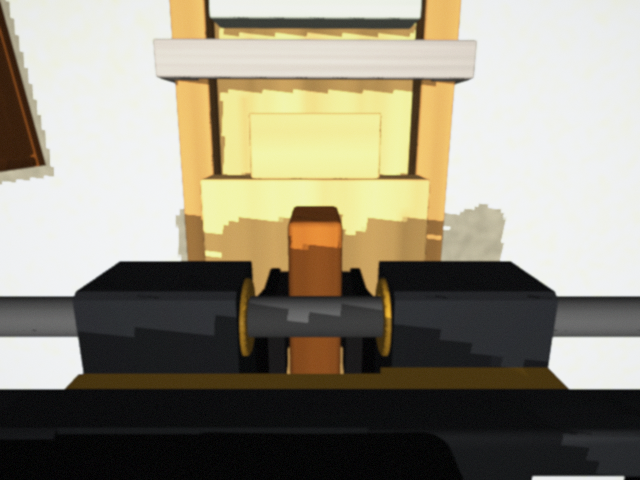

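```bash
python3 - <<'E'
from h import *
c=load("w3"); a=np.radians(6.25);O=np.array([.5804,.0604]);R=np.array([[np.cos(a),np.sin(a)],[-np.sin(a),np.cos(a)]])
def J(n,uv,z): print(n,np.round((cast(c,uv,z)[:,:2]-O)@R.T*1000,1).tolist())
J("keeper top far l r, near l r",[(154,40),(476,40),(155,77),(475,77)],.044)
J("fence outer l r @near keeper",[(177,84),(454,84),(190,240),(438,260)],.032)
J("fence inner",[(216,90),(413,90)],.032)
J("bar top near edge",[(209,20),(421,20)],.035)
J("tongue",[(250,113),(380,113),(250,178),(380,178)],.0765)
J("shoulder",[(203,180),(428,178)],.0765)
im=cv2.imread("pics/w3.png"); cv2.imwrite("pics/w3z.png",cv2.resize(im[0:200,150:480],None,fx=2.4,fy=3,interpolation=cv2.INTER_CUBIC))
E
```

```text
keeper top far l r, near l r [[59.1, 68.2], [59.5, -69.9], [44.1, 69.1], [44.5, -70.9]]
fence outer l r @near keeper [[42.3, 63.3], [42.7, -65.6], [-32.8, 62.4], [-43.2, -64.4]]
fence inner [[39.7, 45.3], [40.0, -46.7]]
bar top near edge [[69.0, 46.2], [69.3, -47.8]]
tongue [[28.2, 23.4], [28.4, -25.1], [4.0, 24.2], [4.1, -26.1]]
shoulder [[3.2, 42.4], [4.2, -44.7]]
```

View pics/w3z.png

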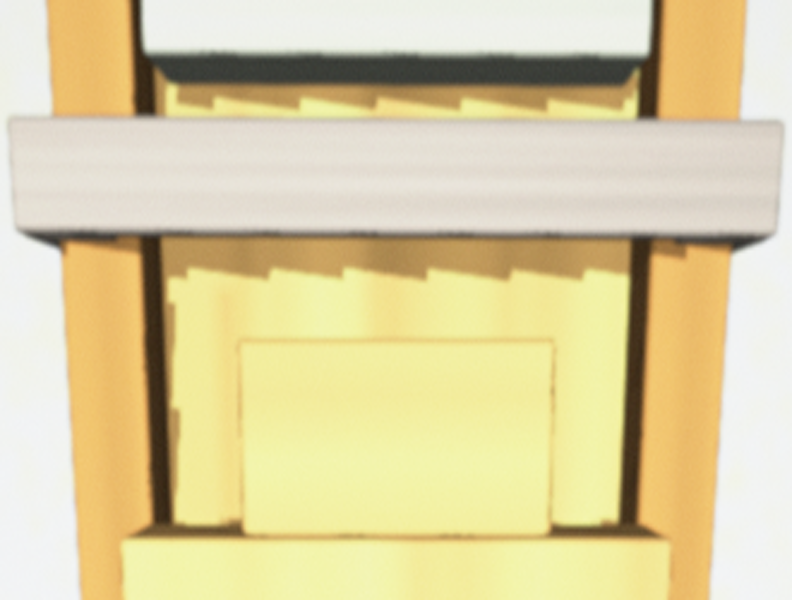

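Emit:
{"name": "jog_arm", "arguments": {
  "commands": [
    {"translation": [0,0,-18],"twist": 0},
    {"translation": [0,0,-15],"twist": 0},
    {"translation": [0,0,-8],"twist": 0},
    {"translation": [0,0,-4],"twist": 0},
    {"translation": [0,0,0],"twist": 0},
    {"translation": [0,0,0],"twist": 0}
  ]
}}

```text
time: 11.8
ee_pos: [0.5414, 0.0556, 0.0385]
eef_rot: [-0.527, 0.471, -0.472, 0.527]
ft_force: [-0.6, 0.6, -0.6]
width: 0.0175
```

Emit:
{"name": "jog_arm", "arguments": {
  "commands": [
    {"translation": [0,0,-2.5],"twist": 0},
    {"translation": [0,0,-1.2],"twist": 0},
    {"translation": [0,0,0],"twist": 0},
    {"translation": [0,0,0],"twist": 0}
  ]
}}

```text
time: 12.2
ee_pos: [0.5414, 0.0558, 0.0352]
eef_rot: [-0.527, 0.472, -0.472, 0.527]
ft_force: [-3.8, 0.5, 9.5]
width: 0.0177
```

```bash
python3 - <<'E'
from h import *
s=read_state();print(np.round(s["ee_pos"],4),np.round(s["ft_force"],2),np.round(s["joint_torque"],2))
save("wrist","w4")
im=cv2.imread("pics/w4.png"); cv2.imwrite("pics/w4z.png",cv2.resize(im[0:280,150:480],None,fx=2.1,fy=2.1,interpolation=cv2.INTER_CUBIC))
E
```

```text
[0.5414 0.0558 0.0352] [-3.79  0.54  9.51] [  0.27 -43.57  12.39 -29.06  -0.19  -1.24  -0.  ]
```

View pics/w4z.png

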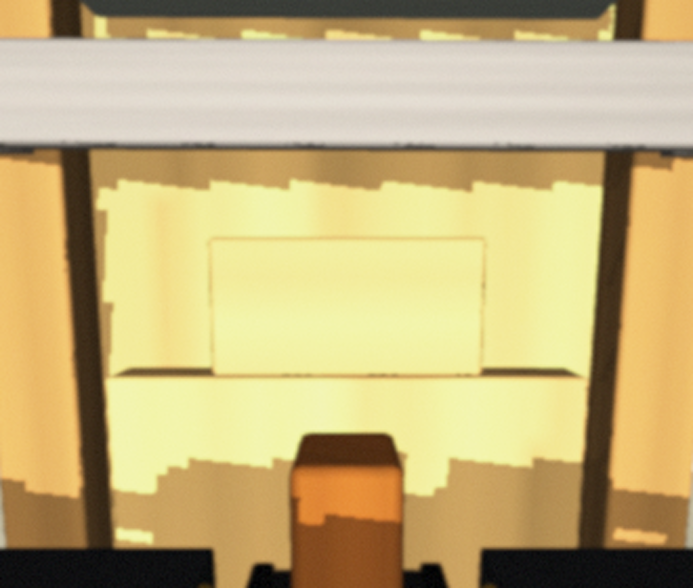

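```bash
python3 - <<'E'
from h import *
c=load("w4"); a=np.radians(6.25);O=np.array([.5804,.0604]);R=np.array([[np.cos(a),np.sin(a)],[-np.sin(a),np.cos(a)]])
z=lambda u,v:(150+u/2.1,v/2.1)
def J(n,uv,h): print(n,np.round((cast(c,uv,h)[:,:2]-O)@R.T*1000,1).tolist())
J("tongue",[z(210,238),z(485,238)],.030)
J("shoulder",[z(106,377),z(585,377)],.030)
J("pull near-keeper top",[z(300,465),z(400,465)],.062)
J("keeper near",[z(90,148),z(600,148)],.044)
J("keeper far",[z(90,40),z(600,40)],.044)
J("fence inner",[z(64,152),z(632,152)],.032)
print((np.array([.5414,.0558])-O)@R.T*1000)
E
```

```text
tongue [[30.1, 23.6], [30.2, -25.4]]
shoulder [[5.3, 43.6], [5.5, -44.8]]
pull near-keeper top [[-4.2, 6.3], [-4.2, -9.0]]
keeper near [[43.4, 40.2], [43.7, -41.1]]
keeper far [[59.2, 39.2], [59.4, -40.0]]
fence inner [[44.2, 47.9], [44.5, -49.8]]
[-39.26898481  -0.32685104]
```

Emit:
{"name": "jog_arm", "arguments": {
  "commands": [
    {"translation": [0,0,0.5],"twist": 0},
    {"translation": [7.95,0.87,0],"twist": 0},
    {"translation": [7.95,0.87,0],"twist": 0},
    {"translation": [7.95,0.87,0],"twist": 0},
    {"translation": [7.95,0.87,0],"twist": 0},
    {"translation": [4.97,0.55,0],"twist": 0},
    {"translation": [0,0,0],"twist": 0},
    {"translation": [0,0,0],"twist": 0}
  ]
}}

```text
time: 13.05
ee_pos: [0.5784, 0.0596, 0.0352]
eef_rot: [-0.527, 0.471, -0.472, 0.527]
ft_force: [-0.4, -1.1, 3.2]
width: 0.0178
```

```bash
python3 - <<'E'
from h import *
s=read_state();print(np.round(s["ee_pos"],4),np.round(s["ft_force"],2))
save("wrist","w5")
im=cv2.imread("pics/w5.png"); cv2.imwrite("pics/w5z.png",cv2.resize(im[0:280,150:480],None,fx=2.1,fy=2.1,interpolation=cv2.INTER_CUBIC))
E
```

```text
[0.5784 0.0596 0.0352] [-0.4  -1.06  3.25]
```

View pics/w5z.png

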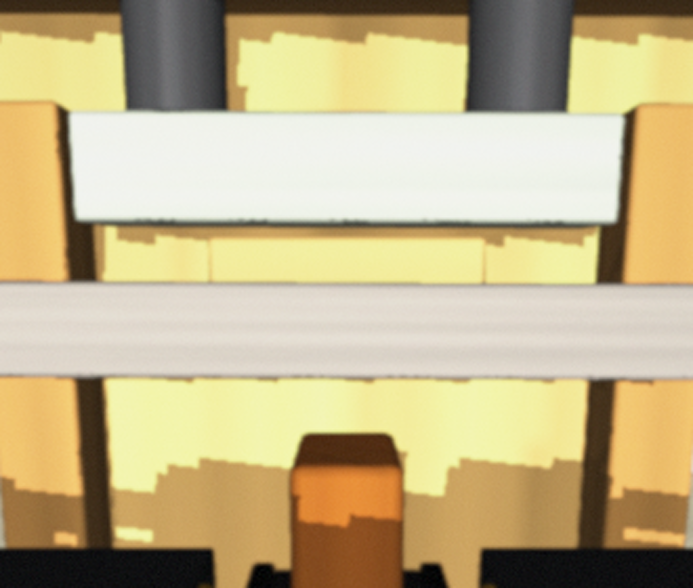

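```bash
cat > m5.py <<'E'
from h import *
import sys
a=np.radians(6.25);O=np.array([.5804,.0604]);R=np.array([[np.cos(a),np.sin(a)],[-np.sin(a),np.cos(a)]])
def J(c,n,uv,h): 
    q=(cast(c,uv,h)[:,:2]-O)@R.T*1000; print(n,np.round(q,1).tolist()); return q
E
python3 - <<'E'
from m5 import *
c=load("w5")
z=lambda u,v:(150+u/2.1,v/2.1)
J(c,"tongue",[z(210,238),z(485,238)],.030)
J(c,"bar near top",[z(90,221),z(610,221)],.035)
J(c,"bar far top",[z(90,112),z(610,112)],.035)
J(c,"pull",[z(300,465),z(400,465)],.062)
J(c,"pull bottom-ish edge (433)",[z(310,434)],.06)
J(c,"keeper near/far",[z(350,377),z(350,284)],.044)
E
```

```text
tongue [[67.3, 23.4], [67.4, -25.6]]
bar near top [[69.9, 43.2], [70.1, -46.2]]
bar far top [[87.4, 42.0], [87.6, -45.0]]
pull [[32.9, 6.1], [33.0, -9.2]]
pull bottom-ish edge (433) [[37.4, 4.6]]
keeper near/far [[44.3, -1.6], [59.6, -1.5]]
```

Emit:
{"name": "jog_arm", "arguments": {
  "commands": [
    {"translation": [3.98,0.43,0],"twist": 0},
    {"translation": [3.98,0.43,0],"twist": 0},
    {"translation": [2.98,0.33,0],"twist": 0},
    {"translation": [0,0,0],"twist": 0},
    {"translation": [0,0,0],"twist": 0}
  ]
}}

```text
time: 13.6
ee_pos: [0.5862, 0.0605, 0.0352]
eef_rot: [0.528, -0.473, 0.47, -0.526]
ft_force: [-17.5, -1.3, 21.0]
width: 0.0176
```

```bash
python3 - <<'E'
from h import *
s=read_state();print(np.round(s["ee_pos"],4),np.round(s["ft_force"],2))
save("wrist","w6")
im=cv2.imread("pics/w6.png"); cv2.imwrite("pics/w6z.png",cv2.resize(im[0:280,150:480],None,fx=2.1,fy=2.1,interpolation=cv2.INTER_CUBIC))
E
```

```text
[0.5862 0.0605 0.0352] [-17.46  -1.31  21.03]
```

View pics/w6z.png

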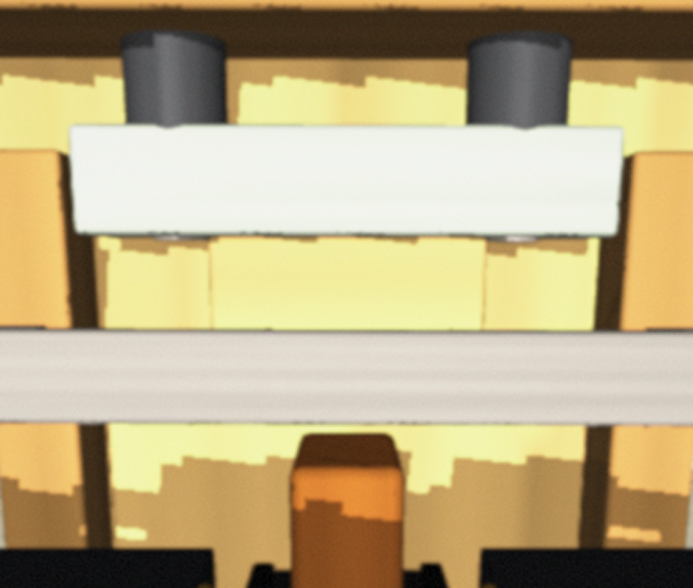

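```bash
python3 - <<'E'
from m5 import *
c=load("w6")
z=lambda u,v:(150+u/2.1,v/2.1)
J(c,"bar near top",[z(90,235),z(610,235)],.035)
J(c,"bar far top",[z(90,126),z(610,126)],.035)
J(c,"tongue visible side v~238",[z(210,238)],.030)
J(c,"pull",[z(300,465),z(400,465)],.062)
J(c,"shoulder?",[z(100,440)],.030)
J(c,"keeper near/far",[z(350,423),z(350,330)],.044)
J(c,"fence far end l r",[z(30,151),z(660,152)],.032)
J(c,"block near top",[z(350,8)],.048)
J(load("w5"),"fence far end l r",[z(30,102),z(660,104)],.032)
s=read_state();print(np.round(s["joint_positions"],4))
from scipy.spatial.transform import Rotation as Rr
for q in ([-0.527,0.471,-0.472,0.527],s["eef_rot"]): print(np.round(Rr.from_quat(q).as_matrix()[:,1],4))
E
```

```text
bar near top [[75.4, 43.2], [75.6, -46.3]]
bar far top [[93.0, 42.0], [93.1, -45.0]]
tongue visible side v~238 [[75.1, 23.3]]
pull [[41.0, 6.0], [41.0, -9.2]]
shoulder? [[38.5, 45.1]]
keeper near/far [[44.3, -1.6], [60.0, -1.6]]
fence far end l r [[89.3, 53.3], [89.4, -54.7]]
block near top [[107.8, -1.4]]
fence far end l r [[89.4, 52.9], [89.4, -54.2]]
[-0.8069  0.5528  0.8031  1.7811 -0.463   1.013  -1.2841]
[ 1.1e-03 -9.0e-04 -1.0e+00]
[-5.9e-03  8.0e-04 -1.0e+00]
```

Emit:
{"name": "jog_arm", "arguments": {
  "commands": [
    {"translation": [0,0,0.5],"twist": 0},
    {"translation": [0,0,0.4],"twist": 0},
    {"translation": [0,0,0],"twist": 0},
    {"translation": [0,0,0],"twist": 0}
  ]
}}

```text
time: 14.05
ee_pos: [0.5869, 0.0606, 0.0353]
eef_rot: [0.528, -0.473, 0.471, -0.526]
ft_force: [-9.1, -0.7, 5.2]
width: 0.0178
```

```bash
python3 - <<'E'
from h import *
s=read_state();print(np.round(s["ee_pos"],4),np.round(s["ft_force"],2),np.round(s["torque"],2))
save("wrist","w7")
im=cv2.imread("pics/w7.png"); cv2.imwrite("pics/w7z.png",cv2.resize(im[0:280,150:480],None,fx=2.1,fy=2.1,interpolation=cv2.INTER_CUBIC))
E
```

```text
[0.5869 0.0606 0.0353] [-9.11 -0.7   5.19] [-0.23  1.89 -0.09]
```

View pics/w7z.png

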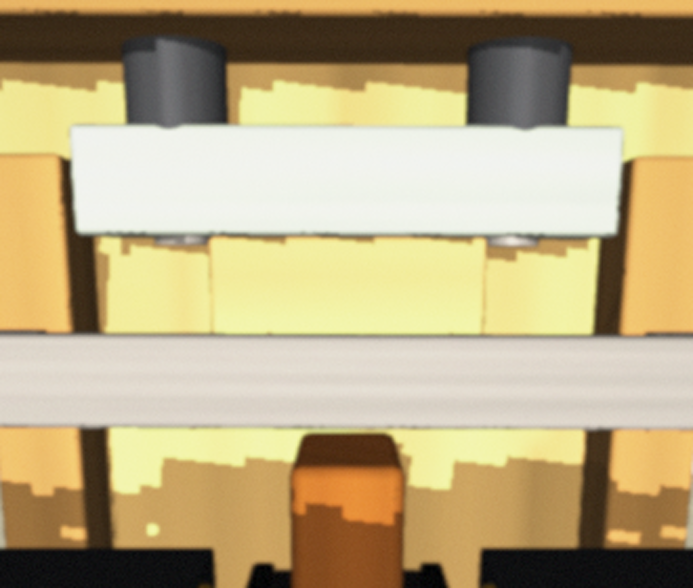

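Emit:
{"name": "jog_arm", "arguments": {
  "commands": [
    {"translation": [1.2,0.13,0.2],"twist": 0},
    {"translation": [1.0,0.11,0],"twist": 0},
    {"translation": [0,0,0],"twist": 0},
    {"translation": [0,0,0],"twist": 0}
  ]
}}

```text
time: 14.5
ee_pos: [0.589, 0.0608, 0.0353]
eef_rot: [0.528, -0.473, 0.471, -0.526]
ft_force: [-8.6, -1.2, 5.0]
width: 0.0178
```

```bash
python3 - <<'E'
from m5 import *
s=read_state();print(np.round(s["ee_pos"],4),np.round(s["ft_force"],2),np.round(s["torque"],2))
save("wrist","w8")
im=cv2.imread("pics/w8.png"); cv2.imwrite("pics/w8z.png",cv2.resize(im[0:280,150:480],None,fx=2.1,fy=2.1,interpolation=cv2.INTER_CUBIC))
c=load("w7")
# automated: bar front/back top edges, keeper edges by gradient along columns
def edges(c):
    g=cv2.cvtColor(c["img"],cv2.COLOR_RGB2GRAY).astype(float)
    out=[]
    for u0,u1 in((262,285),(340,360)):
        p=g[:,u0:u1].mean(1); d=np.diff(p); print([(i,round(d[i])) for i in range(230) if abs(d[i])>14])
for t in("w5","w7","w8"): edges(load(t))
E
```

```text
[0.589  0.0608 0.0353] [-8.59 -1.19  4.96] [-0.26  1.92 -0.1 ]
[(5, 27), (6, 41), (7, 29), (18, 17), (19, 16), (53, 20), (54, 14), (103, -40), (104, -56), (105, -45), (107, 38), (108, 29), (112, 22), (113, 23), (133, -30), (135, 19), (136, 14), (177, -19), (178, -24), (180, 39), (181, 19), (220, -20), (221, -21)]
[(5, 19), (6, 40), (7, 35), (17, 20), (18, 23), (19, 15), (103, -24), (104, -48), (105, -59), (106, -24), (107, 32), (108, 36), (112, 25), (113, 25), (133, -22), (134, -24), (136, 18), (177, -18), (178, -25), (180, 35)]
[(3, -18), (4, -29), (5, -32), (6, -32), (7, -23), (28, 20), (29, 42), (30, 37), (41, 15), (42, 16), (109, -28), (110, -52), (111, -32), (112, 23), (113, 40), (114, 29), (115, 14), (157, -22), (158, -49), (160, 29), (161, 17), (203, 22), (204, 15), (217, -17), (218, -20)]
[(4, -25), (5, -35), (6, -38), (7, -25), (29, 34), (30, 40), (31, 20), (40, 20), (41, 24), (42, 15), (109, -24), (110, -50), (111, -27), (112, 36), (113, 42), (114, 16), (157, -17), (158, -52), (160, 31), (161, 21), (201, -16), (202, -19), (203, 17), (204, 28)]
[(10, -15), (11, -27), (12, -33), (13, -34), (14, -26), (34, 28), (35, 41), (36, 29), (47, 18), (109, -25), (110, -48), (111, -34), (112, 22), (113, 38), (114, 28), (163, -42), (164, -35), (165, 22), (166, 29), (167, 15), (208, 15), (209, 23), (217, -18), (218, -21)]
[(11, -23), (12, -35), (13, -39), (14, -29), (34, 20), (35, 41), (36, 34), (46, 23), (47, 22), (109, -23), (110, -51), (111, -32), (112, 33), (113, 45), (114, 19), (163, -22), (164, -54), (166, 33), (167, 19), (207, -17), (209, 23), (210, 15)]
```

View pics/w8z.png

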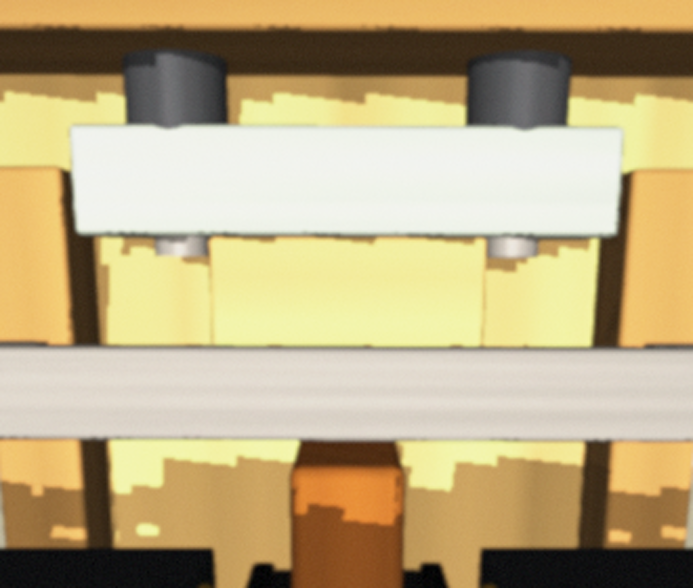

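```bash
python3 - <<'E'
from m5 import *
c=load("w8")
z=lambda u,v:(150+u/2.1,v/2.1)
J(c,"bar near top",[z(90,234),z(610,236)],.035)
J(c,"bar far top",[z(90,126),z(610,127)],.035)
J(c,"pull top",[z(300,465),z(400,465)],.062)
J(c,"keeper near/far",[z(350,439),z(350,347)],.044)
J(c,"fence far end l r",[z(30,168),z(660,169)],.032)
J(c,"block near top",[z(350,28)],.048)
E
```

```text
bar near top [[78.4, 43.3], [78.3, -46.3]]
bar far top [[95.8, 42.1], [95.9, -45.0]]
pull top [[43.8, 6.1], [43.8, -9.1]]
keeper near/far [[44.3, -1.6], [60.0, -1.5]]
fence far end l r [[89.4, 53.7], [89.5, -55.0]]
block near top [[107.9, -1.3]]
```

Emit:
{"name": "jog_arm", "arguments": {
  "commands": [
    {"translation": [0.3,0.03,0],"twist": 0},
    {"translation": [0,0,0],"twist": 0},
    {"translation": [0,0,0],"twist": 0},
    {"translation": [0,0,0],"twist": 0},
    {"translation": [0,0,0],"twist": 0},
    {"translation": [0,0,0],"twist": 0},
    {"translation": [0,0,0],"twist": 0},
    {"translation": [0,0,0],"twist": 0},
    {"translation": [0,0,0],"twist": 0},
    {"translation": [0,0,0],"twist": 0},
    {"translation": [0,0,0],"twist": 0},
    {"translation": [0,0,0],"twist": 0}
  ]
}}

```text
time: 15.75
ee_pos: [0.589, 0.0608, 0.0353]
eef_rot: [0.528, -0.473, 0.47, -0.526]
ft_force: [-10.4, -2.1, 7.0]
width: 0.0179
```

```bash
python3 - <<'E'
from m5 import *
s=read_state();print(np.round(s["ee_pos"],4),np.round(s["ft_force"],2),np.round(s["torque"],2))
c=save("wrist","w9")
g=cv2.cvtColor(c["img"],cv2.COLOR_RGB2GRAY).astype(float)
p=g[:,340:360].mean(1); d=np.diff(p); print([(i,round(d[i])) for i in range(230) if abs(d[i])>14])
E
```

```text
[0.589  0.0608 0.0353] [-10.39  -2.1    6.98] [-0.24  2.21 -0.11]
[(11, -23), (12, -36), (13, -38), (14, -29), (34, 20), (35, 41), (36, 34), (46, 23), (47, 22), (109, -23), (110, -51), (111, -30), (112, 33), (113, 44), (114, 19), (163, -22), (164, -56), (166, 34), (167, 21), (207, -16), (209, 21)]
```

Emit:
{"name": "jog_arm", "arguments": {
  "commands": [
    {"translation": [-4,-0.44,0.5],"twist": 0},
    {"translation": [-8,-0.87,0.5],"twist": 0},
    {"translation": [-10,-1.1,0],"twist": 0},
    {"translation": [-10,-1.1,0],"twist": 0},
    {"translation": [-10,-1.1,0],"twist": 0},
    {"translation": [-10,-1.1,0],"twist": 0},
    {"translation": [0,0,0],"twist": 0},
    {"translation": [0,0,15],"twist": 0},
    {"translation": [0,0,35],"twist": 0},
    {"translation": [0,0,35],"twist": 0.06},
    {"translation": [0,0,10],"twist": 0.12},
    {"translation": [0,0,0],"twist": 0.12},
    {"translation": [0,0,0],"twist": 0.12},
    {"translation": [0,0,0],"twist": 0.12},
    {"translation": [0,0,0],"twist": 0.12},
    {"translation": [0,0,0],"twist": 0.12},
    {"translation": [0,0,0],"twist": 0.12},
    {"translation": [0,0,0],"twist": 0.12},
    {"translation": [0,0,0],"twist": 0.12},
    {"translation": [0,0,0],"twist": 0.12}
  ]
}}

```text
time: 17.8
ee_pos: [0.54, 0.0551, 0.1333]
eef_rot: [0.704, -0.069, 0.07, -0.704]
ft_force: [-1.2, 0.4, -2.0]
width: 0.0174
```

```bash
python3 - <<'E'
from m5 import *
s,M=tool();print(s["time"],np.round(s["ee_pos"],4),np.degrees(np.arctan2(M[1,0],M[0,0])),np.round(s["ft_force"],2),np.round(s["joint_positions"],2))
E
```

```text
17.8 [0.54   0.0551 0.1333] -11.211111545286466 [-1.25  0.41 -2.04] [-0.8   0.26  0.71  1.83 -0.18  1.12 -0.22]
```

Emit:
{"name": "jog_arm", "arguments": {
  "commands": [
    {"translation": [0,0,0],"twist": 0.125},
    {"translation": [0,0,0],"twist": 0.125},
    {"translation": [0,0,0],"twist": 0.125},
    {"translation": [0,0,0],"twist": 0.125},
    {"translation": [0,0,0],"twist": 0.125},
    {"translation": [0,0,0],"twist": 0.125},
    {"translation": [0,0,0],"twist": 0.125},
    {"translation": [0,0,0],"twist": 0.125},
    {"translation": [0,0,0],"twist": 0.125},
    {"translation": [0,0,0],"twist": 0.125},
    {"translation": [0,0,0],"twist": 0.125},
    {"translation": [0,0,0],"twist": 0.125},
    {"translation": [0,0,-20],"twist": 0.125},
    {"translation": [0,0,-20],"twist": 0.125},
    {"translation": [0,0,-10],"twist": 0.125},
    {"translation": [0,0,0],"twist": 0}
  ]
}}

```text
time: 19.4
ee_pos: [0.5391, 0.0549, 0.0817]
eef_rot: [-0.473, -0.525, 0.526, 0.473]
ft_force: [0.8, 1.0, -1.0]
width: 0.0176
```

```bash
python3 - <<'E'
from m5 import *
s,M=tool();print(s["time"],np.round(s["ee_pos"],4),np.degrees(np.arctan2(M[1,0],M[0,0])),np.round(s["ft_force"],2),np.round(s["joint_positions"],2), (s["ee_pos"][:2]-O)@R.T)
save("wrist","w10");save("top","t10")
E
```

```text
19.4 [0.5391 0.0549 0.0817] 96.04422071472966 [ 0.82  0.99 -0.96] [-0.56  0.29  0.44  1.86 -0.14  1.02  1.61] [-0.04165299 -0.00101935]
```

View pics/w10.png

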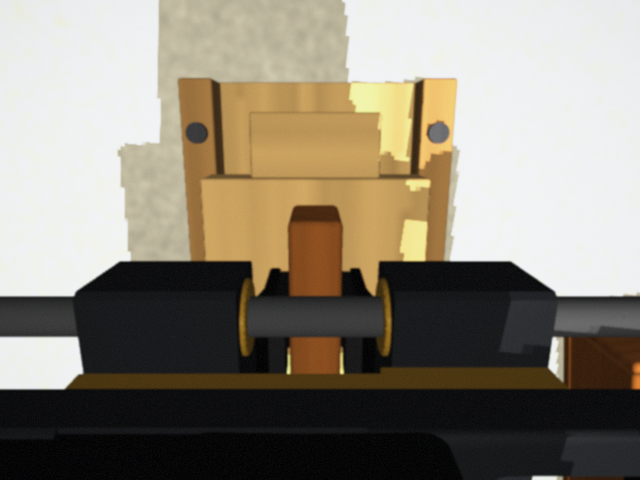

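```bash
python3 - <<'E'
from m5 import *
c=load("w10")
J(c,"mouth outer",[(180,79),(457,79)],.032)
J(c,"screws",[(196,132),(437.5,131)],.032)
J(c,"inner",[(214,85),(420,85)],.032)
J(c,"tongue",[(250,113),(380,112.5),(250,177),(380,177)],.0765)
J(c,"shoulder",[(203,179),(429,179)],.0765)
E
```

```text
mouth outer [[-129.4, -64.0], [-129.0, 64.8]]
screws [[-105.3, -58.2], [-105.5, 57.3]]
inner [[-126.7, -48.3], [-126.4, 47.8]]
tongue [[-112.7, -25.4], [-112.7, 23.1], [-88.8, -26.4], [-88.7, 24.0]]
shoulder [[-88.1, -44.6], [-87.9, 43.0]]
```

Emit:
{"name": "jog_arm", "arguments": {
  "commands": [
    {"translation": [0,0.5,-18],"twist": 0},
    {"translation": [0,0,-15],"twist": 0},
    {"translation": [0,0,-9],"twist": 0},
    {"translation": [0,0,-3],"twist": 0},
    {"translation": [0,0,-1.2],"twist": 0},
    {"translation": [0,0,0],"twist": 0},
    {"translation": [0,0,0],"twist": 0}
  ]
}}

```text
time: 20.2
ee_pos: [0.5396, 0.0559, 0.0363]
eef_rot: [0.473, 0.526, -0.525, -0.473]
ft_force: [-0.6, 0.1, -0.7]
width: 0.0177
```

Emit:
{"name": "jog_arm", "arguments": {
  "commands": [
    {"translation": [0,0,0],"twist": 0},
    {"translation": [0,0,0],"twist": 0},
    {"translation": [0,0,0],"twist": 0},
    {"translation": [0,0,15],"twist": 0},
    {"translation": [0,0,25],"twist": 0},
    {"translation": [0,0,25],"twist": -0.06},
    {"translation": [0,0,0],"twist": -0.14},
    {"translation": [0,0,0],"twist": -0.14},
    {"translation": [0,0,0],"twist": -0.14},
    {"translation": [0,0,0],"twist": -0.14},
    {"translation": [0,0,0],"twist": -0.14},
    {"translation": [0,0,0],"twist": -0.14},
    {"translation": [0,0,0],"twist": -0.14},
    {"translation": [0,0,0],"twist": -0.14},
    {"translation": [0,0,0],"twist": -0.14},
    {"translation": [0,0,0],"twist": -0.14},
    {"translation": [0,0,0],"twist": -0.14},
    {"translation": [0,0,0],"twist": -0.14},
    {"translation": [0,0,0],"twist": -0.14},
    {"translation": [0,0,0],"twist": -0.14}
  ],
  "grip": 0.4
}}

```text
time: 22.2
ee_pos: [0.5395, 0.0561, 0.102]
eef_rot: [-0.696, 0.123, -0.124, 0.697]
ft_force: [0.0, 0.8, -0.7]
width: 0.0521
```

Emit:
{"name": "jog_arm", "arguments": {
  "commands": [
    {"translation": [0,0,0],"twist": -0.14},
    {"translation": [0,0,0],"twist": -0.14},
    {"translation": [0,0,0],"twist": -0.14},
    {"translation": [0,0,0],"twist": -0.14},
    {"translation": [0,0,0],"twist": -0.14},
    {"translation": [0,0,0],"twist": -0.14},
    {"translation": [0,0,0],"twist": -0.14},
    {"translation": [0,0,0],"twist": -0.14},
    {"translation": [0,0,0],"twist": 0}
  ]
}}

```text
time: 23.1
ee_pos: [0.5395, 0.0562, 0.1016]
eef_rot: [-0.525, 0.473, -0.473, 0.525]
ft_force: [-0.3, 0.3, -0.2]
width: 0.0525
```

```bash
python3 - <<'E'
from m5 import *
s,M=tool();print(s["time"],np.round(s["ee_pos"],4),np.degrees(np.arctan2(M[1,0],M[0,0])),np.round(s["ft_force"],2),s["width"], (s["ee_pos"][:2]-O)@R.T)
save("wrist","w11")
E
```

```text
23.1 [0.5395 0.0562 0.1016] -84.0514277600268 [-0.28  0.28 -0.15] 0.052547766608747014 [-0.04115509  0.00029069]
```

View pics/w11.png

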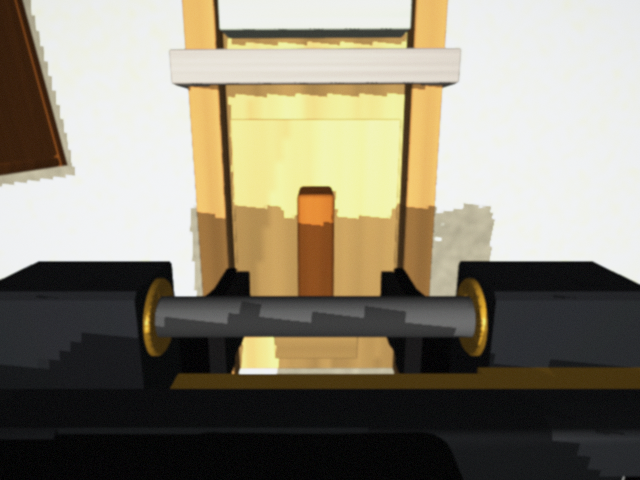

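Emit:
{"name": "jog_arm", "arguments": {
  "commands": [
    {"translation": [0,0,-25],"twist": 0},
    {"translation": [0,0,-25],"twist": 0},
    {"translation": [0,0,-12],"twist": 0.003},
    {"translation": [0,0,-3.5],"twist": 0},
    {"translation": [0,0,0],"twist": 0}
  ]
}}

```text
time: 23.65
ee_pos: [0.5395, 0.0558, 0.0357]
eef_rot: [0.527, -0.472, 0.472, -0.527]
ft_force: [-0.6, 0.5, 0.1]
width: 0.052
```

Emit:
{"name": "jog_arm", "arguments": {
  "commands": [
    {"translation": [0,0,0],"twist": 0},
    {"translation": [0,0,0],"twist": 0},
    {"translation": [0,0,0],"twist": 0},
    {"translation": [0,0,0],"twist": 0},
    {"translation": [0,0,0],"twist": 0},
    {"translation": [0,0,0],"twist": 0},
    {"translation": [0,0,0],"twist": 0}
  ],
  "grip": 1
}}

```text
time: 24.35
ee_pos: [0.5393, 0.056, 0.0354]
eef_rot: [-0.526, 0.472, -0.472, 0.526]
ft_force: [0.2, 0.1, 2.7]
width: 0.0174
```

```bash
python3 - <<'E'
from m5 import *
s,M=tool();print(s["time"],np.round(s["ee_pos"],4),np.degrees(np.arctan2(M[1,0],M[0,0])),np.round(s["ft_force"],2),s["width"], (s["ee_pos"][:2]-O)@R.T)
save("wrist","w12")
im=cv2.imread("pics/w12.png"); cv2.imwrite("pics/w12z.png",cv2.resize(im[0:280,150:480],None,fx=2.1,fy=2.1,interpolation=cv2.INTER_CUBIC))
E
```

```text
24.35 [0.5393 0.056  0.0354] -83.76610245878689 [0.18 0.07 2.69] 0.01743856331552053 [-4.12929542e-02  5.62541690e-05]
```

View pics/w12z.png

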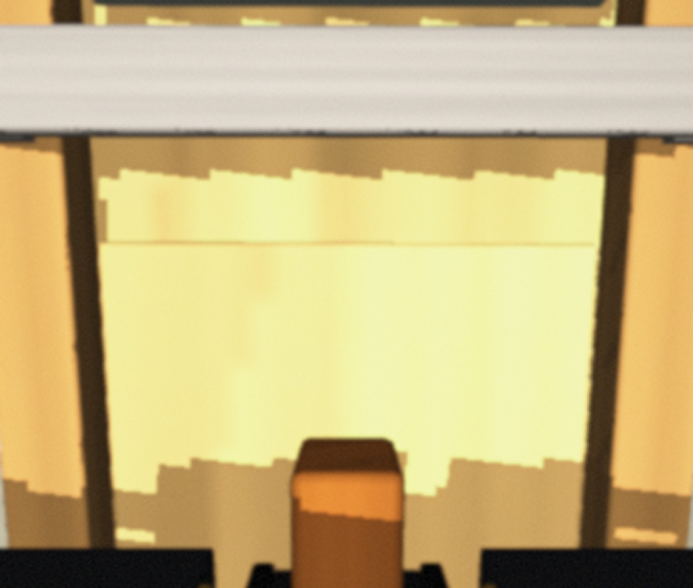

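```bash
python3 - <<'E'
from m5 import *
c=load("w12")
z=lambda u,v:(150+u/2.1,v/2.1)
J(c,"end",[z(101,243),z(595,243)],.030)
J(c,"pull",[z(298,472),z(402,472)],.062)
J(c,"keeper near/far",[z(350,133),z(350,27)],.044)
E
```

```text
end [[27.2, 43.3], [27.3, -44.8]]
pull [[-7.4, 7.0], [-7.4, -8.9]]
keeper near/far [[43.8, -1.0], [59.2, -0.9]]
```

Emit:
{"name": "jog_arm", "arguments": {
  "commands": [
    {"translation": [4.97,0.55,0],"twist": 0},
    {"translation": [8.95,0.98,0],"twist": 0},
    {"translation": [8.95,0.98,0],"twist": 0},
    {"translation": [8.95,0.98,0],"twist": 0},
    {"translation": [6.96,0.76,0],"twist": 0},
    {"translation": [2.98,0.33,0.3],"twist": 0},
    {"translation": [2.98,0.33,0.3],"twist": 0},
    {"translation": [2.98,0.33,0.3],"twist": 0},
    {"translation": [2.98,0.33,0.2],"twist": 0},
    {"translation": [0,0,0],"twist": 0},
    {"translation": [0,0,0],"twist": 0}
  ]
}}

```text
time: 25.5
ee_pos: [0.5891, 0.0612, 0.0358]
eef_rot: [0.527, -0.472, 0.472, -0.526]
ft_force: [-4.5, -0.8, -1.7]
width: 0.0176
```

```bash
python3 - <<'E'
from m5 import *
s,M=tool();print(s["time"],np.round(s["ee_pos"],4),np.round(s["ft_force"],2),(s["ee_pos"][:2]-O)@R.T)
save("wrist","w13")
im=cv2.imread("pics/w13.png"); cv2.imwrite("pics/w13z.png",cv2.resize(im[0:280,150:480],None,fx=2.1,fy=2.1,interpolation=cv2.INTER_CUBIC))
E
```

```text
25.5 [0.5891 0.0612 0.0358] [-4.52 -0.77 -1.71] [ 0.00874575 -0.00010894]
```

View pics/w13z.png

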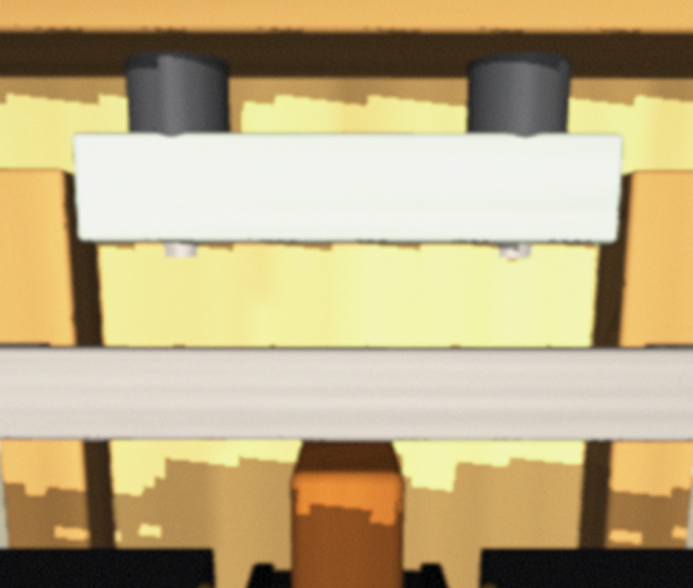

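```bash
python3 - <<'E'
from m5 import *
c=load("w13")
z=lambda u,v:(150+u/2.1,v/2.1)
J(c,"bar near top",[z(90,241),z(610,241)],.035)
J(c,"bar far top",[z(90,133),z(610,134)],.035)
J(c,"pull top",[z(300,473),z(400,473)],.062)
J(c,"keeper near/far",[z(350,439),z(350,347)],.044)
J(c,"block near top",[z(350,31)],.048)
E
```

```text
bar near top [[77.5, 43.8], [77.5, -46.3]]
bar far top [[95.0, 42.6], [94.9, -45.1]]
pull top [[42.5, 6.5], [42.5, -8.8]]
keeper near/far [[44.4, -1.3], [60.1, -1.2]]
block near top [[107.8, -1.1]]
```

Emit:
{"name": "jog_arm", "arguments": {
  "commands": [
    {"translation": [0.6,0.07,-0.4],"twist": 0},
    {"translation": [0.6,0.06,0],"twist": 0},
    {"translation": [0,0,0],"twist": 0},
    {"translation": [0,0,0],"twist": 0}
  ]
}}

```text
time: 25.95
ee_pos: [0.5903, 0.0613, 0.0356]
eef_rot: [0.527, -0.473, 0.472, -0.526]
ft_force: [-5.8, -1.1, -0.1]
width: 0.0178
```

```bash
python3 - <<'E'
from m5 import *
s,M=tool();print(s["time"],np.round(s["ee_pos"],4),np.round(s["ft_force"],2),(s["ee_pos"][:2]-O)@R.T)
save("wrist","w14")
im=cv2.imread("pics/w14.png"); cv2.imwrite("pics/w14z.png",cv2.resize(im[0:280,150:480],None,fx=2.1,fy=2.1,interpolation=cv2.INTER_CUBIC))
def ed(t):
    g=cv2.cvtColor(load(t)["img"],cv2.COLOR_RGB2GRAY).astype(float);p=g[:,340:360].mean(1); d=np.diff(p); print([(i,round(d[i])) for i in range(230) if abs(d[i])>14])
ed("w8");ed("w13");ed("w14")
E
```

```text
25.95 [0.5903 0.0613 0.0356] [-5.78 -1.12 -0.1 ] [ 0.00990016 -0.00014189]
[(11, -23), (12, -35), (13, -39), (14, -29), (34, 20), (35, 41), (36, 34), (46, 23), (47, 22), (109, -23), (110, -51), (111, -32), (112, 33), (113, 45), (114, 19), (163, -22), (164, -54), (166, 33), (167, 19), (207, -17), (209, 23), (210, 15)]
[(12, -24), (13, -35), (14, -40), (15, -28), (35, 21), (36, 40), (37, 34), (46, 16), (47, 25), (48, 19), (113, -41), (114, -39), (116, 37), (117, 25), (163, -17), (164, -53), (166, 32), (167, 20), (207, -16), (209, 27), (210, 14)]
[(16, -26), (17, -36), (18, -38), (19, -26), (38, 20), (39, 41), (40, 34), (49, 16), (50, 25), (51, 19), (112, -22), (113, -51), (114, -32), (115, 32), (116, 45), (117, 22), (167, -51), (168, -24), (169, 31), (170, 25), (210, -18), (211, -17), (212, 24), (213, 24)]
```

View pics/w14z.png

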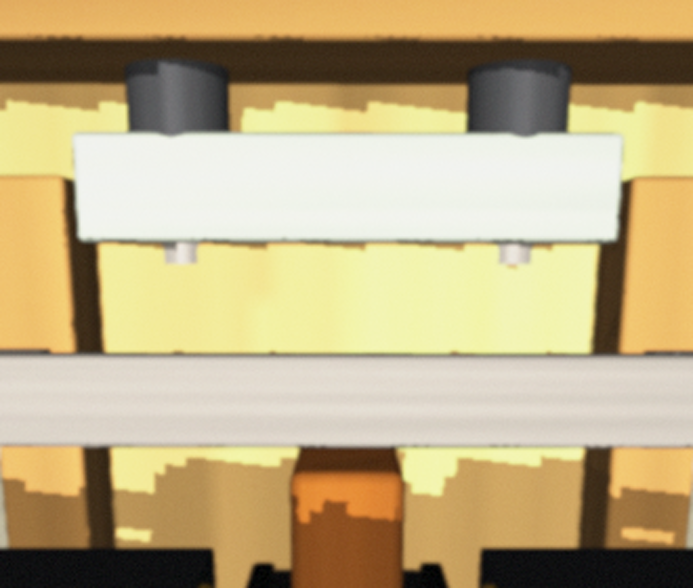

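Emit:
{"name": "jog_arm", "arguments": {
  "commands": [
    {"translation": [0,0,-0.2],"twist": 0},
    {"translation": [0,0,0],"twist": 0},
    {"translation": [0,0,0],"twist": 0},
    {"translation": [0,0,0],"twist": 0},
    {"translation": [0,0,0],"twist": 0},
    {"translation": [0,0,0],"twist": 0},
    {"translation": [0,0,0],"twist": 0},
    {"translation": [0,0,0],"twist": 0},
    {"translation": [0,0,0],"twist": 0},
    {"translation": [0,0,0],"twist": 0},
    {"translation": [0,0,0],"twist": 0},
    {"translation": [0,0,0],"twist": 0}
  ]
}}

```text
time: 27.2
ee_pos: [0.5902, 0.0613, 0.0355]
eef_rot: [0.527, -0.473, 0.472, -0.526]
ft_force: [-7.6, -1.7, 1.4]
width: 0.0176
```

```bash
python3 - <<'E'
from m5 import *
s,M=tool();print(s["time"],np.round(s["ee_pos"],4),np.round(s["ft_force"],2))
# bearers from z2 (top0): 
c=load("t1"); z2=lambda u,v:(350+u/3,150+v/3)
def p(n,pts,h):
    q=cast(c,[z2(*x) for x in pts],h)*1000; print(n,np.round(q[:,:2],1).tolist()); return q
# upper strip top corners (l top, r top, r bot, l bot), lower strip
a=p("far strip",[(232,333),(389,350),(387,378),(230,360)],.026)
b=p("near strip",[(221,450),(379,470),(377,496),(219,477)],.026)
d=p("board",[(234,296),(387,315),(366,534),(210,516)],.012)
print(a.mean(0),b.mean(0),(a.mean(0)+b.mean(0))/2,d.mean(0))
v=a.mean(0)-b.mean(0);print(np.linalg.norm(v),np.degrees(np.arctan2(v[1],v[0])))
print("glue",cast(c,[z2(88,475)],.12)*1000,"can",cast(c,[z2(300,107)],.11)*1000)
E
```

```text
27.2 [0.5902 0.0613 0.0355] [-7.59 -1.66  1.39]
far strip [[471.5, -274.4], [458.5, -393.1], [437.3, -390.8], [450.9, -272.4]]
near strip [[383.0, -264.1], [368.2, -382.4], [348.8, -380.3], [362.8, -262.1]]
board [[501.0, -280.0], [486.2, -397.4], [319.4, -375.8], [332.7, -257.8]]
[ 454.56162949 -332.68670234   26.        ] [ 365.67755389 -322.22086562   26.        ] [ 410.11959169 -327.45378398   26.        ] [ 409.82062285 -327.72499725   12.        ]
89.4981152512724 -6.715486981817173
glue [[ 368.30294804 -151.41017543  120.        ]] can [[ 627.05433321 -306.40120596  110.        ]]
```

Emit:
{"name": "jog_arm", "arguments": {
  "commands": [
    {"translation": [-4,-0.44,0.5],"twist": 0},
    {"translation": [-8,-0.87,0.5],"twist": 0},
    {"translation": [-10,-1.1,0],"twist": 0},
    {"translation": [-10,-1.1,0],"twist": 0},
    {"translation": [-10,-1.1,0],"twist": 0},
    {"translation": [-10,-1.1,0],"twist": 0},
    {"translation": [0,0,5],"twist": 0},
    {"translation": [0,0,30],"twist": 0},
    {"translation": [0,0,40],"twist": 0},
    {"translation": [0,0,40],"twist": 0},
    {"translation": [0,0,35],"twist": 0},
    {"translation": [0,0,5],"twist": 0},
    {"translation": [0,0,0],"twist": 0}
  ]
}}

```text
time: 28.5
ee_pos: [0.5398, 0.0562, 0.1928]
eef_rot: [-0.526, 0.472, -0.472, 0.527]
ft_force: [-0.7, 0.4, -2.2]
width: 0.0181
```

Emit:
{"name": "jog_arm", "arguments": {
  "commands": [
    {"translation": [-6,-17,0],"twist": -0.01},
    {"translation": [-10,-30,0],"twist": -0.02},
    {"translation": [-10,-30,0],"twist": -0.02},
    {"translation": [-10,-30,0],"twist": -0.02},
    {"translation": [-10,-30,0],"twist": -0.02},
    {"translation": [-10,-30,0],"twist": -0.02},
    {"translation": [-10,-30,0],"twist": -0.02},
    {"translation": [-10,-30,0],"twist": -0.02},
    {"translation": [-10,-30,0],"twist": -0.02},
    {"translation": [-10,-30,0],"twist": -0.02},
    {"translation": [-10,-30,0],"twist": -0.02},
    {"translation": [-10,-30,0],"twist": -0.02},
    {"translation": [-9,-22,0],"twist": 0},
    {"translation": [-5,-15,0],"twist": 0},
    {"translation": [0,0,-20],"twist": 0},
    {"translation": [0,0,-30],"twist": 0},
    {"translation": [0,0,-20],"twist": 0},
    {"translation": [0,0,0],"twist": 0},
    {"translation": [0,0,0],"twist": 0}
  ]
}}

```text
time: 30.4
ee_pos: [0.4084, -0.329, 0.1222]
eef_rot: [-0.469, 0.53, -0.53, 0.468]
ft_force: [0.3, -0.6, -0.6]
width: 0.0176
```

```bash
python3 - <<'E'
from m5 import *
s,M=tool();print(s["time"],np.round(s["ee_pos"],4),np.degrees(np.arctan2(M[1,0],M[0,0])),np.round(s["ft_force"],2),np.round(s["joint_positions"],2))
save("wrist","w15");save("top","t15")
im=cv2.imread("pics/t15.png"); cv2.imwrite("pics/t15z.png",cv2.resize(im[140:350,340:520],None,fx=2.8,fy=2.8,interpolation=cv2.INTER_CUBIC))
E
```

```text
30.4 [ 0.4084 -0.329   0.1222] -97.01700773289618 [ 0.28 -0.59 -0.61] [-0.37  0.36  1.15  1.89 -0.36  1.12 -0.78]
```

View pics/w15.png

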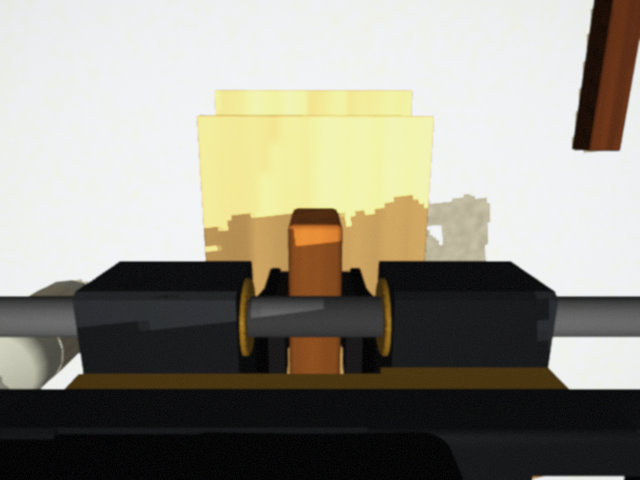

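View pics/t15z.png

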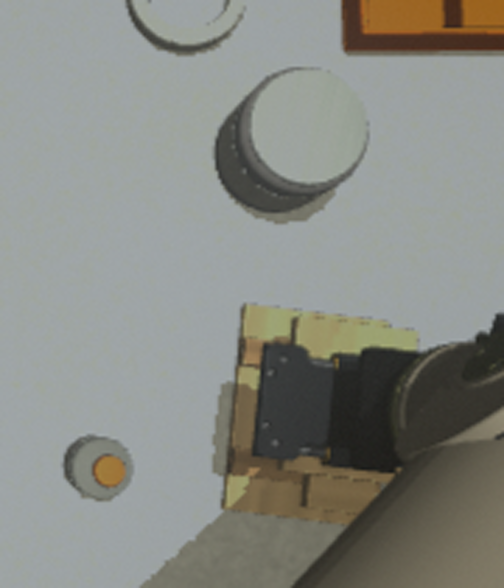

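```bash
python3 - <<'E'
from m5 import *
c=load("w15"); t=load("t1")
B=cast(c,[(215,91),(412,91)],.012)*1000; F=cast(c,[(198,117),(434,117)],.1168)*1000
print(np.round(B,1).tolist(),np.round(F,1).tolist())
for Q in(B,F):
    d=Q[0]-Q[1]; print("mid",Q.mean(0),"yaw",np.degrees(np.arctan2(-d[0],d[1])),np.linalg.norm(d))
b=np.radians(-6.8);u=np.array([np.cos(b),np.sin(b)])
print("bearer ctr",B.mean(0)[:2]-85*u,"front ctr",F.mean(0)[:2]-70*np.array([np.cos(np.radians(-7)),np.sin(np.radians(-7))]))
z2=lambda u,v:(350+u/3,150+v/3)
print(tri(c,(215,91),t,z2(234,296)),tri(c,(412,91),t,z2(387,315)))
E
```

```text
[[500.5, -280.5, 12.0], [486.1, -398.1, 12.0]] [[481.3, -294.4, 116.8], [470.6, -382.2, 116.8]]
mid [ 493.29017605 -339.28890966   12.        ] yaw -6.943640409992176 118.48591369472456
mid [ 475.99417001 -338.28844141  116.8       ] yaw -6.9479706435489845 88.41823495409047
bearer ctr [ 408.88810786 -329.22457236] front ctr [ 406.5159394  -329.75758737]
(array([ 0.50083912, -0.2802338 ,  0.01080486]), np.float64(0.0003721910957371516)) (array([ 0.48648874, -0.39916823,  0.00712244]), np.float64(0.00016983806934299324))
```

Emit:
{"name": "jog_arm", "arguments": {
  "commands": [
    {"translation": [2,0.5,-15],"twist": 0},
    {"translation": [0,0,-22],"twist": 0},
    {"translation": [0,0,-18],"twist": 0},
    {"translation": [0,0,-10],"twist": 0},
    {"translation": [0,0,-4],"twist": 0},
    {"translation": [0,0,-2],"twist": 0},
    {"translation": [0,0,0],"twist": 0},
    {"translation": [0,0,0],"twist": 0}
  ]
}}

```text
time: 31.3
ee_pos: [0.4116, -0.3278, 0.0514]
eef_rot: [0.469, -0.529, 0.53, -0.469]
ft_force: [0.4, 0.5, -1.4]
width: 0.0176
```

```bash
python3 - <<'E'
from m5 import *
s,M=tool();print(s["time"],np.round(s["ee_pos"],4),np.round(s["ft_force"],2))
save("wrist","w16")
E
```

```text
31.3 [ 0.4116 -0.3278  0.0514] [ 0.42  0.52 -1.35]
```

View pics/w16.png

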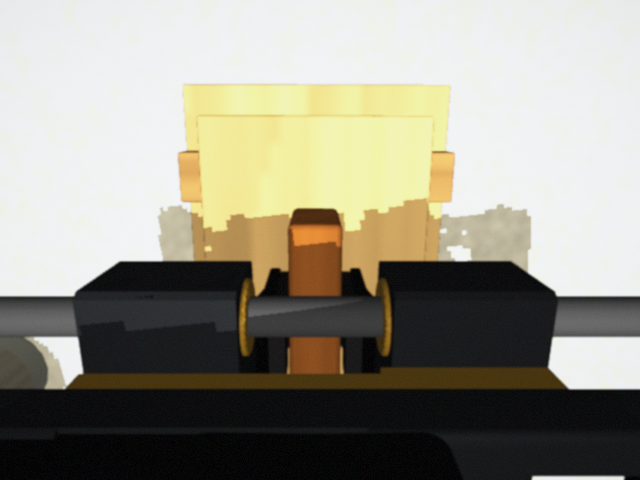

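```bash
python3 - <<'E'
from m5 import *
c=load("w16")
B=cast(c,[(183.5,85.5),(449.5,85.5)],.012)*1000; F=cast(c,[(198,116),(433.5,116)],.046)*1000; S=cast(c,[(180,152),(454,152),(180,200),(454,200)],.026)*1000
b=np.radians(-6.94);u=np.array([np.cos(b),np.sin(b)]);n=np.array([-u[1],u[0]])
for k,Q in(("board",B),("front",F),("strip",S)): print(k,np.round(Q[:,:2]@np.c_[u,n],1).tolist())
E
```

```text
board [[530.6, -218.0], [530.7, -336.1]]
front [[516.7, -232.5], [516.8, -320.8]]
strip [[502.3, -218.6], [502.4, -335.9], [481.6, -217.1], [481.7, -337.5]]
```

Emit:
{"name": "jog_arm", "arguments": {
  "commands": [
    {"translation": [0,0,-1.2],"twist": 0},
    {"translation": [0,0,-0.8],"twist": 0},
    {"translation": [0,0,0],"twist": 0},
    {"translation": [0,0,0],"twist": 0}
  ]
}}

```text
time: 31.75
ee_pos: [0.4115, -0.3276, 0.0494]
eef_rot: [0.469, -0.529, 0.529, -0.469]
ft_force: [-3.0, 2.7, 7.0]
width: 0.0177
```

Emit:
{"name": "jog_arm", "arguments": {
  "commands": [
    {"translation": [0,0,0.5],"twist": 0},
    {"translation": [0,0,0],"twist": 0}
  ]
}}

```text
time: 31.95
ee_pos: [0.4113, -0.3276, 0.0494]
eef_rot: [0.469, -0.529, 0.529, -0.469]
ft_force: [0.2, 0.9, 1.3]
width: 0.0176
```

Emit:
{"name": "jog_arm", "arguments": {
  "commands": [
    {"translation": [0,0,0],"twist": 0},
    {"translation": [0,0,0],"twist": 0},
    {"translation": [0,0,0],"twist": 0},
    {"translation": [0,0,0],"twist": 0},
    {"translation": [0,0,10],"twist": 0},
    {"translation": [0,0,25],"twist": 0},
    {"translation": [0,0,35],"twist": 0},
    {"translation": [0,0,40],"twist": 0},
    {"translation": [0,0,40],"twist": 0},
    {"translation": [0,20,20],"twist": 0},
    {"translation": [0,35,0],"twist": 0},
    {"translation": [0,35,0],"twist": 0},
    {"translation": [0,35,0],"twist": 0},
    {"translation": [0,35,0],"twist": 0},
    {"translation": [0,35,0],"twist": 0},
    {"translation": [0,35,0],"twist": 0},
    {"translation": [0,20,0],"twist": 0},
    {"translation": [0,0,0],"twist": 0}
  ],
  "grip": 0.4
}}

```text
time: 33.75
ee_pos: [0.4109, -0.0795, 0.2198]
eef_rot: [-0.47, 0.529, -0.528, 0.47]
ft_force: [0.6, -0.5, 0.9]
width: 0.0523
```

```bash
python3 - <<'E'
from m5 import *
s,M=tool();print(s["time"],np.round(s["ee_pos"],4),np.round(s["ft_force"],2))
save("top","t17");save("side","s17")
a=cv2.imread("pics/t17.png"); cv2.imwrite("pics/t17z.png",cv2.resize(a[220:350,340:520],None,fx=4,fy=4,interpolation=cv2.INTER_CUBIC))
E
```

```text
33.75 [ 0.4109 -0.0795  0.2198] [ 0.56 -0.55  0.92]
```

View pics/t17z.png

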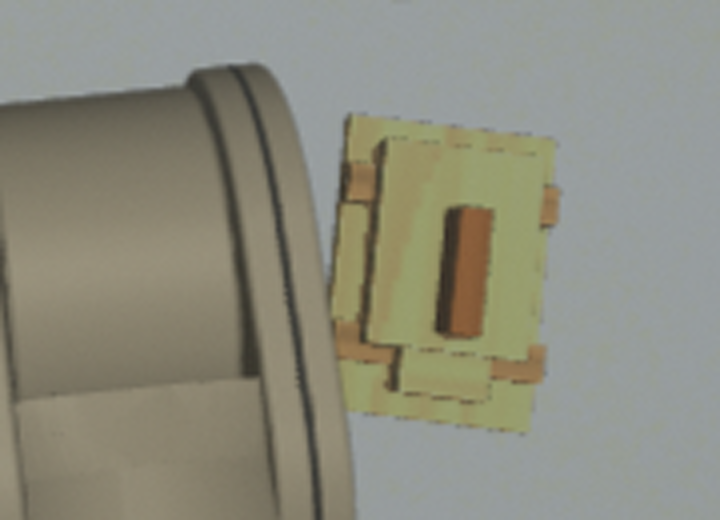

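View pics/s17.png

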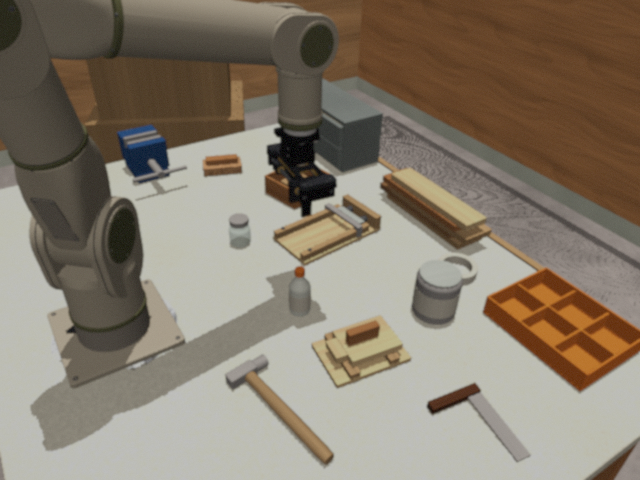

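```bash
python3 - <<'E'
from m5 import *
c=load("t17"); z=lambda u,v:(340+u/4,220+v/4)
Q=cast(c,[z(386,138),z(552,155),z(528,360),z(366,345)],.044)*1000
n=cast(c,[z(400,390),z(490,402)],.044)*1000
pe=Q[:2].mean(0);ne=n.mean(0);print("front ctr",(pe+ne)/2, np.linalg.norm(pe-ne))
close_job()
E
```

```text
front ctr [ 410.97278912 -328.64206062   44.        ] 139.56498727950947
the job is handed in; nothing more can be done
```

I did all the steps in the order asked and handed the job in at about 34 s of the 69 s allowed. No verdict is reported.

- **Offcut:** I lifted it out of the lane and put it in the scrap box; the pictures taken just after show it lying inside.
- **Notched end:** I pressed it under the keeper. The bar went back about 8.3 mm of its 15 mm, measured in the wrist pictures, and I held it there for about 1.2 s. On the way in the front dragged on the base, reading about 17 N along the lane and 21 N up, so I raised it about 1 mm before finishing the push.
- **Plain end:** I drew the front out, lifted and turned it, set it flat in the lane and gripped it again so the wrist camera faced the bar. The bar went back about 8.6 mm, and I held it for about 1.2 s. The push force of about 5.8 N fits the spring at that travel.
- **Margin on both presses:** only about 7.5 to 9 mm of travel was usable. Below 7.5 mm is not past half way, and at about 9 mm the batten pull meets the keeper.
- **Bearers:** I laid the front face up across both strips and let go. The top camera puts its centre at (411.0, -328.6) mm. The board's centre is about (409 to 410, -328 to -329) mm, so the two agree to within about 2 mm.
- **Bystanders:** the last side picture shows the glue bottle, jar and can standing upright with no visible change of place; I did not measure them. The gripper was well clear when I handed in.

The views disagreed with each other by about 1 to 2 mm, within the stated calibration error. The top and wrist views of the offcut's upper edge gave a poor height (about 34 mm instead of 57 mm), so there I relied on its measured length and width.

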